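# Set the lever of an inspection stand and clamp it

### The job

On the inspection stand, first take away the aluminium block that stands in the path of the flat clamp lever under the overhanging bracket, and set it down upright, without dropping it, in the hexagonal wooden tray. Then swing the upright ball-ended setting lever until it is in line with the pointer on the quadrant and let it go, and last swing the clamp lever fully home into its notched keeper. Leave the pointer and everything else on the bench where it is.

Things in the scene. Friction and masses are not known exactly. Their poses are not given: they have to be found in the camera images.
- stand: Fixed grey inspection stand; origin at the underside of its base plate, x away from the robot, y to the robot's left, z up, turned up to 0.25 rad. Base plate 260 (x) by 440 (y) mm, from y=-230 to y=+210, 20 thick. 'Stand frame' below means this one, mm. A grey gear housing fills x -120 to -50, y 88 to 122, up to z=120.
- bracket (a point): Middle of the lower front edge of the grey overhanging bracket: stand frame (-66, -90, 200). Its front cross bar spans x -66 to -32, y -169 to -11, z 200 to 230, with a small sensor box on top up to z=265. Side arms 22 wide at y=-180 and y=0 run back to two posts at x=105. Front and sides below are open; an upright gripper over the block or clamp knob hits the bar, so tilt it about 40 degrees.
- keeper (a point): Steel notched keeper on the base plate that receives the clamp lever's arm: stand frame (8, -125, 46), about 26 by 46 mm, top z=63.
- clamp_hinge (a point): Vertical hinge axis of the clamp lever at the height of its arm: stand frame (50, -90, 46).
- lever_axis (a point): Point on the horizontal axis (along the stand's y) of setting lever and pointer, in the lever's plane: stand frame (-85, 150, 90). The upright aluminium quadrant (a fan-shaped plate, radius 100, 6 thick) stands at y=180, the pointer at y=187.
- setting (a joint): Hinge of the setting lever, rad: 0 = upright, positive = leaning away from the robot (towards the stand's +x), range -0.7 to 0.7. It stays where it is left (friction torque about 0.4 N m, some 3 N at the ball).
- ball (a point): Centre of the black ball (diameter 40 mm) at the end of the setting lever, 160 mm from its axis; stem diameter 16 mm. z runs along the lever, y is the axis of its hinge.
- pointer (a joint): Hinge of the pointer, rad, same zero and direction as the setting lever: it shows the angle wanted. It turns easily and must not be touched.
- pointer_tip (a point): Tip of the brass pointer, a flat hand 10 mm wide, 110 mm from its axis, on the outer (+y) face of the quadrant; its end is a cross tab 8 by 22 (y) mm that stands over the quadrant's rim; z runs along the pointer.
- clamp (a joint): Hinge of the flat clamp lever, rad: 0 = pointing to the stand's -x, positive swings the knob towards the stand's -y (to the robot's right); stop at 0.7 = fully home in the notched keeper. Starts open (-0.7 to -0.45); stays where it is left (friction torque about 0.25 N m, some 2 N at the knob). Knob at x = 50 - 130 cos(q), y = -90 - 130 sin(q) mm in the stand's frame.
- clamp_knob (a point): Point on the axis of the clamp lever's knob, an upright black cylinder of diameter 24 mm from z=41 to z=103 in the stand's frame, 130 mm from the hinge; this point lies at z=86 (17 mm below the knob's top). The arm below is a steel flat 20 wide, 12 thick, z 40 to 52.
- block: Loose plain aluminium block 46 (x) by 36 (y) by 80 mm high, about 0.3 kg, standing on the stand's base plate (z=20) in the clamp knob's path. Origin at the centre of its underside, z up.
- tray: Loose hexagonal wooden tray, 146 mm outside and 130 mm inside across the flats, walls 30 mm high, floor 8 mm thick. Origin at the centre of its underside. Left or right of the stand.
- bin: Bystander: square grey plastic bin 130 by 130 by 45 mm high, on the other side from the tray. Origin at the centre of its underside.
- dispenser: Bystander: white plunger dispenser, diameter 44, 90 mm high, standing on the stand's base plate between the clamp knob and the setting lever. Origin at its underside.
- carton: Bystander: cardboard box 50 by 50 by 45 mm on the stand's base plate, towards the back. Origin at its underside.
- screwdriver: Bystander: screwdriver lying on the bench in front of the stand. Origin at its underside.
- bottle: Bystander: white bottle, diameter 60, 120 mm high, to the left near the robot. Origin at its underside.
- mug: Bystander: white mug, diameter 80, 90 mm high, to the right near the robot. Origin at its underside.
- wrench: Bystander: steel wrench lying on the bench in front of the stand, to the left. Origin at its underside.
There are look-alikes about, which are no part of the job. Leave any green or turquoise look-alike of the block alone.

How it is judged:
On the way, in this order (a step that is already met when the one before it is completed fails the run):
1. the block stands upright and let go in the wooden tray (horizontal distance between block and tray below 0.045 m and z of block in the frame of tray below 0.014 m and angle between block's own z axis and vertical below 0.12 rad and contact force between the fingers and block below 0.1 N and linear speed of block below 0.02 m/s), for 0.2 s.
2. the setting lever is at rest in line with the pointer (angle between the z axis of ball and the z axis of pointer_tip, either way round below 0.05 rad and velocity of joint setting between -0.03 and 0.03 rad/s), for 0.3 s.
3. the clamp lever is home in its keeper (value of joint clamp above 0.63 rad and velocity of joint clamp between -0.03 and 0.03 rad/s), for 0.2 s.
At the end, for the whole second after the job is handed in: The block stands upright (within 0.12 rad) on the tray's floor within 45 mm of its centre; the setting lever is within 0.05 rad of the pointer; the clamp lever is at 0.63 rad or more (stop at 0.7); all released and at rest (all of step 1 and all of step 2 and all of step 3); the robot touches nothing.
It fails at once if the pointer is disturbed (its tip moved over 10 mm) (distance of pointer_tip from where it was at the start of the episode above 0.01 m).
It fails at once if the block is dropped (falls faster than 0.6 m/s out of the fingers) (linear speed of block above 0.6 m/s and contact force between the fingers and block below 0.1 N).
It fails at once if the tray is pushed over 40 mm (distance of tray from where it was at the start of the episode above 0.04 m).
It fails at once if a bystander (bin, dispenser, carton, screwdriver, bottle, mug, wrench) is moved over 30 mm (distance of any of bin, dispenser, carton, screwdriver, bottle, mug, wrench from where it was at the start of the episode above 0.03 m).
It also fails if it takes over 72 s, if anything falls off the work surface, if the arm or the gripper's body presses on something with over 40 N, if the wrist force passes 120 N, or if a joint passes its speed limit or range.

### The arm

A 6-joint arm with a two-finger parallel gripper is mounted at the origin on the work surface. World frame = base frame: x ahead of the robot, y to its left, z up, the work surface at z = 0. Lengths are in m, angles in rad, forces in N, time in s.
With the tool pointing down it reaches from about 0.375 to 0.975 m from the base axis. Payload 3.8 kg.
Tool frame: the origin (TCP) lies midway between the tips of the shut fingers; the grasp point (between the pads) lies 19 mm behind it; z points along the fingers, y is the line along which they close (so a half turn about z gives the same grasp; the last joint's range is limited). The gripper opens to 88 mm and grips with 3 to 60 N. Pads are 18 mm wide; open, the fingers measure 123 mm over their backs; the gripper's body (75 mm by 187 mm) begins 45 mm behind the grasp point.
Start: joints at [-0.037, 0.264, 1.604, -0, 1.274, -0.037], TCP at [0.675, -0, 0.211] pointing down, gripper open.
Joint ranges: [-2.63, 2.63], [-0.94, 2.18], [0.31, 2.57], [-1.31, 4.45], [0, 2.66], [-2.55, 2.55]. Speed limits (rad/s): [2.57, 2.57, 3.14, 3.14, 3.14, 3.14].

### API

Orientations are given as a rotation vector (axis times angle).
In Python, from bench import env, cams, ticket gives the robot as it stands.
- The arm moves only by the tool drive_tool, never from a script. Its argument "deltas" is a list of rows, each a list of 7 numbers: the shift along the tool's x, y, z in m, then the turn, a rotation vector about the tool's x, y, z in degrees, then the closure, from 0 (fully open) to 1 (shut). In form: [[tx, ty, tz, rx, ry, rz, gripper], ...]. A call has 1 to 8 rows; each row shifts and turns the commanded pose from where the row before left it, along the tool's axes as they then stand; what a row does not reach is not made up. A row lasts 1/8 s, in which the tool goes at most 62.5 mm and 10.7 degrees, less where a joint would pass 70% of its speed; a pose out of reach is approached as far as the arm can. A call is refused whole if a number of a shift passes 0.0625 or a number of a turn 10.7, either way. A call with a gripper value outside its range is refused whole. The fingers move at their own pace and stop on an object; "grip_force" is the grip in N (left out, the last holds). Time passes only in rows, so rows that do not move let the fingers close. It gives the time, the measured TCP pose, the force, the opening and the grip force at its end, in the units of the state.
- env.get_state(): the state, without advancing time (a new reading comes with each control period).
- cams.get_image(name): name is "scene" or "side" or "wrist"; returns a dict with "pixels" (400x640x3 uint8, red, green, blue), "z_map" (400x640 float32, m along the optical axis (not along the pixel's ray), 0 where there is no reading), "mtx" (3x3 intrinsics, pixels), "view" (4x4, takes a point from world to camera coordinates); the wrist camera has in their place "mount" (4x4, takes a point from camera to tool coordinates, whose origin is the TCP and whose axes are the flange's). Camera axes: x right, y up, looking along -z (the intrinsics and any distortion apply to the point x, -y, -z); pixel columns grow to the right and rows downward; lengths in m; the calibration is good to about 2 mm. The wrist camera is an equidistant fisheye: a pixel r from the principal point sees the ray r / f radians off the axis. A picture is of the moment at which its call begins: read the wrist's pose just before it.
- ticket.close_job(): hands the job in; it is judged then, once.
Trained networks look in the newest picture that a camera, given by its name, has taken for a name from the list of things; names that differ only in an ending like _2 or _b are one class to them, and where a whole thing is asked for, a point or a joint stands for the part that bears it (a point fixed in the world has none). Each returns a list of dicts, best first, with "score" (0 to 1); they miss things now and then, are a little off and sometimes report something else, mostly with a low value. They report only what shows in the picture. A call takes as long as a camera call. They do not tell look-alikes from the thing itself.
- cams.boxes_of(label, camera): "extent" ([left, top, width, height] in pixels, round what is visible of it).
- cams.silhouettes(label, camera): "mask" (400x640 bool, what is visible of it) and "extent" ([left, top, width, height] in pixels, round what is visible of it).
- cams.spot_point(label, camera): "at" ([column, row] in pixels: a listed point, or the origin of a listed thing).
The state is a dict: "time": time; "joint_pos": joint angles; "qvel": joint speeds; "joint_torque": joint torques, N m; "eef_pos": TCP position; "tool_rot": TCP orientation; "force": force on the tool from outside, world axes, zero at the start; "torque": the same for the moment, N m; "opening": finger opening in m; "grasp_force": force on a finger pad.
Only numpy, scipy, OpenCV 4.12 (cv2) and the standard library are available. Lean on these libraries where they do the work, as an engineer would, in place of code of your own. Each camera call takes 0.05 s, during which the arm holds its last target. There are 200 camera calls.

## Working session

There is one attempt and no reset: what is moved stays moved. The work goes in short steps, Python scripts to look and compute and a tool call to move; the robot and the scene stay as the last step left them, time stands still between calls to the robot, and variables do not carry over. Pictures are saved under pics/ and viewed, at most 10 in all, crops included, and the job is handed in when it is done.

Besides the shell and the picture viewer there is one more tool, called after ">>>" by a JSON object that holds its "op" and its "data", one argument or row to a line. drive_tool: Moves the arm, as the interface text tells. Its arguments: {"type":"object","properties":{"deltas":{"type":"array","items":{"type":"array","items":{"type":"number"}}},"grip_force":{"type":"number"}},"required":["deltas"]}

```bash
mkdir -p pics; ls; cat > h.py <<'E'
import numpy as np, cv2
from scipy.spatial.transform import Rotation as R
from bench import env, cams, ticket
def world(im, u, v, z=None):
    """pixel -> world with depth map (scene/side)"""
    K=im["mtx"]; V=np.linalg.inv(im["view"])
    d=im["z_map"][int(round(v)),int(round(u))] if z is None else z
    p=np.array([(u-K[0,2])/K[0,0]*d, -(v-K[1,2])/K[1,1]*d, -d, 1])
    return (V@p)[:3]
def cloud(im):
    K=im["mtx"]; V=np.linalg.inv(im["view"]); d=im["z_map"]
    v,u=np.mgrid[:400,:640]
    P=np.stack([(u-K[0,2])/K[0,0]*d, -(v-K[1,2])/K[1,1]*d, -d, np.ones_like(d)],-1)
    return (P@V.T)[...,:3]
def proj(im,p):
    c=im["view"]@np.r_[p,1]; K=im["mtx"]
    return np.array([K[0,2]+K[0,0]*c[0]/-c[2], K[1,2]+K[1,1]*-c[1]/-c[2]])
def save(im,name): cv2.imwrite("pics/"+name,cv2.cvtColor(im["pixels"],cv2.COLOR_RGB2BGR))
E
python3 - <<'E'
from h import *
np.set_printoptions(precision=3,suppress=True)
print(env.get_state())
for c in("scene","side"):
    im=cams.get_image(c); save(im,c+"0.png"); np.savez(c+"0.npz",**im)
    print(c,np.linalg.inv(im["view"]),im["mtx"])
    for l in ["stand","bracket","keeper","clamp_hinge","lever_axis","ball","pointer_tip","clamp_knob","block","tray","bin","dispenser","carton"]:
        for r in cams.spot_point(l,c)[:3]:
            u,v=r["at"]
            if 0<=u<640 and 0<=v<400: print(l,round(r["score"],2),np.round(r["at"]),world(im,min(u,639),min(v,399)) )
E
```

```text
pics
{'time': 0.0, 'joint_pos': array([-0.037,  0.265,  1.605,  0.   ,  1.274, -0.037]), 'qvel': array([ 0.   ,  0.   ,  0.   , -0.001, -0.001, -0.001]), 'joint_torque': array([ -0.001, -50.211, -35.687,   0.073,   0.029,  -0.   ]), 'eef_pos': array([0.674, 0.   , 0.21 ]), 'tool_rot': array([-2.22 , -2.22 ,  0.002]), 'force': array([ 0.581,  0.505, -0.104]), 'torque': array([ 0.074, -0.026,  0.044]), 'grasp_force': 0.0, 'opening': 0.08812063635191211}
scene [[-0.343 -0.763  0.548  1.198]
 [ 0.939 -0.287  0.189  0.228]
 [ 0.013  0.58   0.815  1.161]
 [ 0.     0.     0.     1.   ]] [[378.641   0.    325.752]
 [  0.    378.641 194.467]
 [  0.      0.      1.   ]]
stand 0.64 [323. 243.] [0.623 0.024 0.017]
bracket 0.61 [309. 188.] [0.708 0.016 0.439]
keeper 0.88 [291. 230.] [ 0.763 -0.016  0.31 ]
clamp_hinge 0.69 [294. 242.] [ 0.675 -0.057  0.06 ]
clamp_hinge 0.21 [327. 216.] [0.628 0.037 0.207]
lever_axis 0.79 [379. 223.] [0.618 0.191 0.24 ]
ball 0.7 [380. 218.] [0.604 0.188 0.244]
ball 0.3 [345. 226.] [0.556 0.079 0.055]
ball 0.24 [306. 188.] [0.711 0.01  0.438]
pointer_tip 0.54 [394. 
[... 875 characters left out ...]
0.47 [218. 208.] [0.351 0.283 0.025]
clamp_hinge 0.72 [296. 224.] [0.522 0.061 0.038]
clamp_hinge 0.68 [357. 228.] [ 0.658 -0.073  0.057]
clamp_hinge 0.28 [276. 194.] [0.497 0.133 0.121]
lever_axis 0.57 [275. 194.] [0.496 0.141 0.115]
ball 0.69 [301. 149.] [0.603 0.157 0.234]
pointer_tip 0.7 [327. 230.] [ 0.584 -0.018  0.042]
pointer_tip 0.51 [266. 159.] [ 0.637  0.497 -0.003]
clamp_knob 0.59 [317. 215.] [ 0.56  -0.002  0.102]
block 0.91 [330. 257.] [ 0.532 -0.118  0.041]
block 0.91 [384. 302.] [ 0.571 -0.314  0.023]
block 0.77 [277. 261.] [ 0.404 -0.035  0.025]
tray 0.87 [242. 174.] [0.511 0.448 0.003]
bin 0.9 [400. 352.] [ 0.517 -0.444  0.005]
dispenser 0.62 [299. 223.] [0.532 0.059 0.038]
```

View pics/scene0.png

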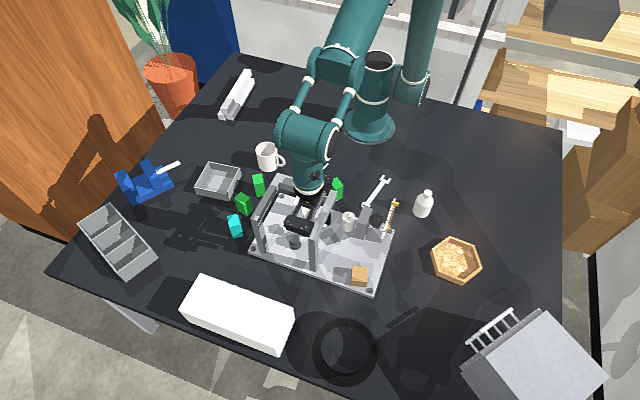

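View pics/side0.png

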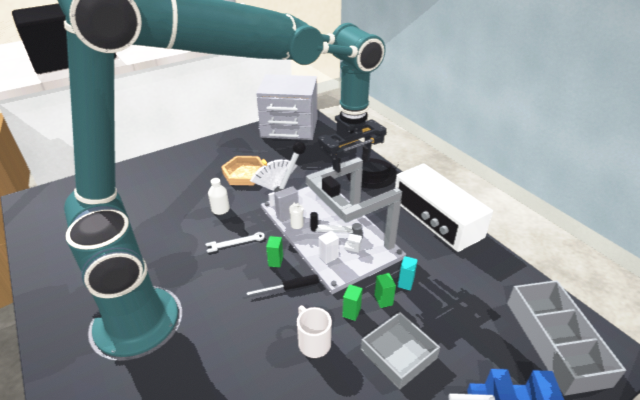

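The scene view shows the stand at about (320,240), the tray at (456,260) and the bin at (217,180). In the side view the aluminium block is at (329,247), the clamp knob at (314,220), the dispenser at (297,216) and the setting ball at (299,149). I'll fit the stand pose from depth next.

```bash
python3 - <<'E'
from h import *
np.set_printoptions(precision=4,suppress=True)
ims={c:dict(np.load(c+"0.npz")) for c in("scene","side")}
P=[]
for c,im in ims.items():
    p=cloud(im); ok=(im["z_map"]>0)&(abs(p[...,2]-.02)<.006)&(p[...,0]>.4)&(p[...,0]<.85)&(abs(p[...,1])<.35)
    m=np.zeros((400,640),np.uint8); m[ok]=1
    m=cv2.morphologyEx(m,cv2.MORPH_OPEN,np.ones((3,3)))
    n,l,s,_=cv2.connectedComponentsWithStats(m); 
    big=[i for i in range(1,n) if s[i,4]>150]
    q=p[np.isin(l,big)]; print(c,len(q),[s[i,4] for i in big],q.min(0),q.max(0),np.median(q[:,2])); P.append(q)
    r=cv2.minAreaRect(q[:,:2].astype(np.float32)*1000); print(r)
q=np.vstack(P); print(cv2.minAreaRect(q[:,:2].astype(np.float32)*1000))
im=ims["side"]
cv2.imwrite("pics/sidecrop.png",cv2.resize(cv2.cvtColor(im["pixels"][125:300,220:420],cv2.COLOR_RGB2BGR),(800,700)[:2] if 0 else (680,595),interpolation=cv2.INTER_CUBIC))
E
```

```text
scene 5713 [np.int32(1987), np.int32(3726)] [ 0.4798 -0.2044  0.014 ] [0.7469 0.2375 0.026 ] 0.019887429195468487
((613.8963012695312, 16.920486450195312), (439.8120422363281, 263.1673278808594), 89.17762756347656)
side 4983 [np.int32(4983)] [ 0.4001 -0.2095  0.014 ] [0.7424 0.2379 0.026 ] 0.019283743907122064
((574.073486328125, 13.993057250976562), (444.76068115234375, 342.4648132324219), 88.93590545654297)
((573.525146484375, 14.190536499023438), (445.9140930175781, 343.30133056640625), 89.3087158203125)
```

View pics/sidecrop.png

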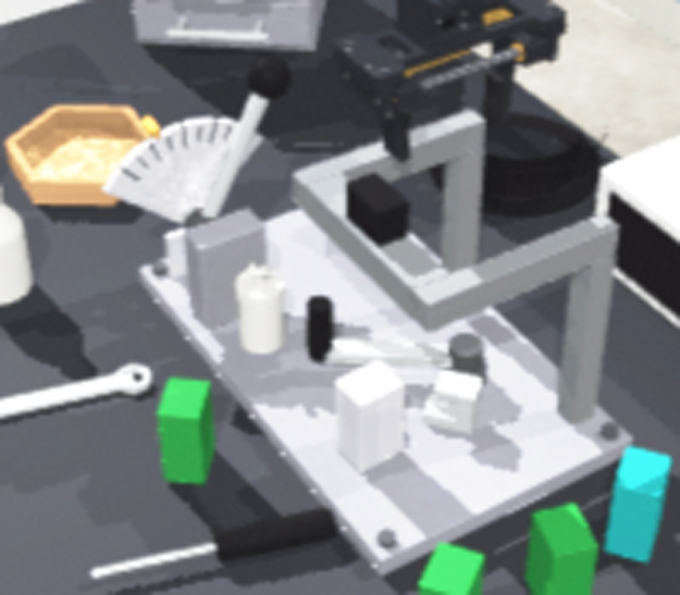

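The crop shows the block (370,415) standing in front of the keeper (455,400). The knob (318,328) and dispenser (262,310) are to its left, and the lever ball is at (268,78). The brass pointer tip shows at about (150,125), in front of the tray. Next I'll measure all of these from the clouds.

```bash
python3 - <<'E'
from h import *
np.set_printoptions(precision=4,suppress=True)
ims={c:dict(np.load(c+"0.npz")) for c in("scene","side")}
C={c:cloud(im) for c,im in ims.items()}
# plate edges from scene: front (x min) & left (y max), right (y min)
for c in C:
    p=C[c]; ok=(abs(p[...,2]-.019)<.004)&(p[...,0]>.46)&(p[...,0]<.78)&(abs(p[...,1]-.015)<.26); q=p[ok]
    for nm,a,b,s in (("front",1,0,1),("back",1,0,-1),("left",0,1,-1),("right",0,1,1)):
        bins=np.arange(q[:,a].min()+.02,q[:,a].max()-.02,.01); e=[]
        for t in bins:
            k=q[abs(q[:,a]-t)<.005]
            if len(k)>8: e.append((t,np.sort(s*k[:,b])[1]*s))
        e=np.array(e); f=np.polyfit(e[:,0],e[:,1],1)
        for _ in range(6):
            r=abs(e[:,1]-np.polyval(f,e[:,0])); e2=e[r<max(.004,np.median(r))]; f=np.polyfit(e2[:,0],e2[:,1],1)
        print(c,nm,"slope",f[0],"n",len(e2),len(e),"at ctr",np.polyval(f,.614 if a==0 else .017))
def hsv(c): return cv2.cvtColor(ims[c]["pixels"],cv2.COLOR_RGB2HSV)
def top(c,lo,hi,box,cond=None):
    p=C[c]; m=(p[...,2]>lo)&(p[...,2]<hi)&(p[...,0]>box[0])&(p[...,0]<box[1])&(p[...,1]>box[2])&(p[...,1]<box[3])&(ims[c]["z_map"]>0)
    if cond is not None: m&=cond(hsv(c))
    q=p[m]; 
    if len(q)>5: 
        r=cv2.minAreaRect((q[:,:2]*1000).astype(np.float32)); print(" ",c,len(q),"mean",q.mean(0),"rect",np.round(r[0]),np.round(r[1]),round(r[2],1))
for c in C:
    print("block top");top(c,.094,.106,(.48,.64,-.17,-.03))
    print("knob top");top(c,.096,.11,(.5,.64,-.06,.06),lambda h:h[...,2]<90)
    print("disp");top(c,.04,.12,(.45,.64,0,.11),lambda h:(h[...,2]>150))
    print("ball");top(c,.2,.30,(.5,.75,.1,.25),lambda h:h[...,2]<70)
    print("brass");top(c,.08,.24,(.4,.75,.15,.25),lambda h:(h[...,1]>100)&(h[...,0]<30))
    print("tray rim");top(c,.024,.036,(.4,.7,.33,.58))
    print("housing");top(c,.115,.125,(.4,.7,.08,.17))
    print("bar");top(c,.222,.24,(.5,.7,-.17,.03))
    print("bin");top(c,.038,.05,(.4,.65,-.56,-.3))
E
```

```text
scene front slope 0.05612887086052564 n 20 41 at ctr 0.49083884306265213
scene back slope 0.012686280334336782 n 41 41 at ctr 0.7424448161296467
scene left slope -0.0065623605756550095 n 25 25 at ctr 0.23461643097113863
scene right slope -0.012722885430484622 n 19 25 at ctr -0.20010874865330688
side front slope 0.01543224532635677 n 38 41 at ctr 0.4834516175561444
side back slope -0.22241557232634282 n 20 41 at ctr 0.7037951524572181
side left slope -1.0952063691401965 n 12 25 at ctr 0.09070493271134605
side right slope -0.015989624735996508 n 25 25 at ctr -0.2063709623495831
block top
  scene 45 mean [ 0.548  -0.1023  0.0998] rect [ 550. -102.] [48. 27.] 41.9
knob top
  scene 7 mean [0.559  0.0219 0.102 ] rect [559.  22.] [ 4. 14.] 73.7
disp
  scene 190 mean [0.5438 0.0785 0.078 ] rect [544.  51.] [ 43. 102.] 15.8
ball
  scene 97 mean [0.6142 0.1768 0.2402] rect [610. 177.] [35. 33.] 71.0
brass
  scene 59 mean [0.5159 0.215  0.1597] rect [520. 212.] [20. 45.] 82.6
tray rim
  scene 414 mean [0.5288 0.4558 0.0293] rect [527. 455.] [146. 166.] 55.4
housing
  scene 189 mean [0.532  0.13
[... 219 characters left out ...]
ide 164 mean [ 0.5377 -0.0995  0.0988] rect [538. -98.] [47. 39.] 2.9
knob top
  side 30 mean [0.5528 0.0056 0.1007] rect [553.   6.] [19. 15.] 58.0
disp
  side 276 mean [0.531  0.0686 0.0754] rect [543.  55.] [ 55. 128.] 15.9
ball
  side 129 mean [0.6017 0.1647 0.2367] rect [603. 169.] [32. 34.] 19.9
brass
  side 14 mean [0.501  0.2086 0.1933] rect [502. 211.] [ 8. 25.] 2.9
tray rim
  side 206 mean [0.514  0.4619 0.0284] rect [520. 459.] [168. 136.] 36.0
housing
  side 174 mean [0.5284 0.129  0.1189] rect [528. 139.] [70. 61.] 3.0
bar
  side 1029 mean [ 0.5954 -0.0896  0.2287] rect [621. -70.] [200. 157.] 89.7
bin
  side 650 mean [ 0.5153 -0.4338  0.0432] rect [ 516. -408.] [218. 148.] 86.6
```

```bash
cat >> h.py <<'E'
from scipy.spatial.transform import Slerp
O=np.array([.6135,.0255,0]); YAW=-.015; RS=R.from_rotvec([0,0,YAW])
def stand(p): return O+RS.apply(np.array(p)/1000)          # stand mm -> world m
def tool(tilt, yaw=0, flip=1):
    """fingers tilted outward by tilt deg, closing across; yaw deg about vertical"""
    a=np.array([np.sin(np.radians(tilt)),0,-np.cos(np.radians(tilt))]); y=np.array([0,-flip,0.])
    return R.from_euler('z',yaw,degrees=True)*R.from_matrix(np.c_[np.cross(y,a),y,a])
DOWN=R.from_matrix(np.array([[0,1,0],[1,0,0],[0,0,-1.]]))
def rows(wps, start=None, step=.045, deg=9):
    """wps: (pos, rot, grip) ; prints the rows needed, 8 per line"""
    s=env.get_state(); p,r=start or (s["eef_pos"],R.from_rotvec(s["tool_rot"])); out=[]
    for q,t,g in wps:
        q=np.array(q); n=max(1,int(np.ceil(max(np.linalg.norm(q-p)/step,np.degrees((r.inv()*t).magnitude())/deg))))
        p0,sl=p,Slerp([0,1],R.concatenate([r,t]))
        for i in range(1,n+1):
            d=np.round(r.inv().apply(p0+(q-p0)*i/n-p),3); w=np.round((r.inv()*sl(i/n)).as_rotvec(degrees=True),1)
            p=p+r.apply(d); r=r*R.from_rotvec(w,degrees=True); out.append([*(d+0.).tolist(),*(w+0.).tolist(),g])
    for i in range(0,len(out),8): print(str(out[i:i+8]).replace(" ",""))
    return p,r
E
python3 - <<'E'
from h import *
T=tool(40); a=T.as_matrix()[:,2]
tgt=np.array([.538,-.099,.078])+.019*a
rows([([.66,0,.36],DOWN,0),([.45,-.099,.36],T,0),(tgt-.12*a,T,0),(tgt,T,0)])
# pointer
np.set_printoptions(precision=3,suppress=True)
ax=stand([-85,187,90]); print("axis",ax)
for c in("scene","side"):
    im=dict(np.load(c+"0.npz")); p=cloud(im); h=cv2.cvtColor(im["pixels"],cv2.COLOR_RGB2HSV)
    m=(h[...,1]>90)&(h[...,0]<32)&(abs(p[...,1]-.213)<.02)&(p[...,0]>.4)&(p[...,0]<.7)&(p[...,2]>.08)&(p[...,2]<.24)
    q=p[m]; v,u=np.nonzero(m); th=np.arctan2(q[:,0]-ax[0],q[:,2]-ax[2]); r=np.hypot(q[:,0]-ax[0],q[:,2]-ax[2])
    o=np.argsort(r); print(c,len(q)); print(np.c_[r,th,q[:,1]][o][::max(1,len(o)//14)])
    print("px",c,np.c_[u,v][o][::-1][:6].tolist(),"axis px",proj(im,ax))
E
```

```text
[[0.0,-0.004,-0.037,0.0,0.0,0.0,0],[0.0,-0.003,-0.037,0.0,0.0,0.0,0],[0.0,-0.004,-0.037,0.0,0.0,0.0,0],[0.0,-0.004,-0.038,0.0,0.0,0.0,0],[-0.009,-0.019,0.0,-2.8,2.8,7.8,0],[-0.011,-0.018,-0.001,-2.9,2.9,7.8,0],[-0.014,-0.016,-0.003,-2.8,2.8,7.9,0],[-0.016,-0.013,-0.004,-2.9,2.9,7.8,0]]
[[-0.016,-0.011,-0.006,-2.8,2.8,7.8,0],[-0.018,-0.009,-0.007,-2.9,2.9,7.8,0],[-0.019,-0.005,-0.009,-2.8,2.8,7.8,0],[-0.019,-0.003,-0.009,-2.9,2.9,7.8,0],[-0.018,0.0,-0.011,-2.8,2.8,7.9,0],[-0.018,0.004,-0.011,-2.8,2.9,7.8,0],[-0.016,0.006,-0.012,-2.9,2.8,7.8,0],[-0.023,0.0,0.034,0.0,0.0,0.0,0]]
[[-0.022,0.0,0.035,0.0,0.0,0.0,0],[-0.023,0.0,0.034,0.0,0.0,0.0,0],[-0.023,0.0,0.035,0.0,0.0,0.0,0],[-0.023,0.0,0.034,0.0,0.0,0.0,0],[0.0,0.0,0.04,0.0,0.0,0.0,0],[0.0,0.0,0.04,0.0,0.0,0.0,0],[0.0,0.0,0.04,0.0,0.0,0.0,0]]
axis [0.531 0.214 0.09 ]
scene 63
[[ 0.007 -0.396  0.218]
 [ 0.011  0.059  0.215]
 [ 0.012 -0.351  0.217]
 [ 0.025 -0.095  0.216]
 [ 0.039 -0.245  0.215]
 [ 0.054 -0.219  0.215]
 [ 0.07  -0.187  0.216]
 [ 0.082 -0.212  0.216]
 [ 0.094 -0.235  0.216]
 [ 0.102 -0.227  0.215]
 [ 0.104 -0.212  0.205]
 [ 0.107 -0.285  0.206]
 [ 0.109 -0.238  0.222]
 [ 0.11  -0.209  0.207]
 [ 0.111 -0.267  0.212]
 [ 0.111 -0.229  0.216]]
px scene [[393, 201], [393, 203], [395, 203], [396, 202], [397, 202], [393, 202]] axis px [387.157 227.363]
side 18
[[ 0.101 -0.313  0.21 ]
 [ 0.101 -0.314  0.217]
 [ 0.103 -0.271  0.203]
 [ 0.106 -0.301  0.209]
 [ 0.106 -0.238  0.207]
 [ 0.107 -0.263  0.215]
 [ 0.108 -0.307  0.213]
 [ 0.108 -0.266  0.221]
 [ 0.108 -0.288  0.223]
 [ 0.108 -0.266  0.2  ]
 [ 0.109 -0.309  0.198]
 [ 0.109 -0.29   0.208]
 [ 0.11  -0.291  0.201]
 [ 0.11  -0.314  0.217]
 [ 0.111 -0.274  0.204]
 [ 0.112 -0.296  0.212]
 [ 0.112 -0.255  0.214]
 [ 0.115 -0.264  0.203]]
px side [[265, 161], [264, 160], [263, 161], [265, 162], [262, 161], [265, 163]] axis px [274.355 185.167]
```

>>> {"op": "drive_tool", "data": {
  "deltas": [
    [0,-0.004,-0.037,0,0,0,0],
    [0,-0.003,-0.037,0,0,0,0],
    [0,-0.004,-0.037,0,0,0,0],
    [0,-0.004,-0.038,0,0,0,0],
    [-0.009,-0.019,0,-2.8,2.8,7.8,0],
    [-0.011,-0.018,-0.001,-2.9,2.9,7.8,0],
    [-0.014,-0.016,-0.003,-2.8,2.8,7.9,0],
    [-0.016,-0.013,-0.004,-2.9,2.9,7.8,0]
  ]
}}

```text
time: 2.4
eef_pos: [0.5831, -0.0368, 0.3601]
tool_rot: [2.717, 1.513, 0.439]
force: [-0.6, 0.6, -0.0]
opening: 0.0882
grasp_force: 0.0
```

>>> {"op": "drive_tool", "data": {
  "deltas": [
    [-0.016,-0.011,-0.006,-2.8,2.8,7.8,0],
    [-0.018,-0.009,-0.007,-2.9,2.9,7.8,0],
    [-0.019,-0.005,-0.009,-2.8,2.8,7.8,0],
    [-0.019,-0.003,-0.009,-2.9,2.9,7.8,0],
    [-0.018,0,-0.011,-2.8,2.8,7.9,0],
    [-0.018,0.004,-0.011,-2.8,2.9,7.8,0],
    [-0.016,0.006,-0.012,-2.9,2.8,7.8,0],
    [0,0,0,0,0,0,0]
  ]
}}

```text
time: 3.4
eef_pos: [0.4484, -0.0989, 0.36]
tool_rot: [2.95, -0.0, 1.075]
force: [-0.9, -0.4, -0.3]
opening: 0.0881
grasp_force: 0.0
```

```bash
python3 - <<'E'
from h import *
np.set_printoptions(precision=4,suppress=True)
for c in("scene","side"):
    im=cams.get_image(c); np.savez(c+"1.npz",**im); p=cloud(im)
    def box(lo,hi,b,n):
        m=(p[...,2]>lo)&(p[...,2]<hi)&(p[...,0]>b[0])&(p[...,0]<b[1])&(p[...,1]>b[2])&(p[...,1]<b[3])&(im["z_map"]>0); q=p[m]
        if len(q)>5: print(c,n,len(q),q.mean(0),q.min(0)[:2],q.max(0)[:2])
    box(.095,.105,(.48,.6,-.16,-.05),"block top"); box(.094,.11,(.52,.6,-.025,.035),"knob top")
    box(.06,.125,(.48,.6,.035,.105),"disp"); box(.022,.034,(.4,.65,.36,.55),"tray rim"); box(.004,.012,(.4,.65,.36,.55),"tray floor")
    h=cv2.cvtColor(im["pixels"],cv2.COLOR_RGB2HSV); ax=stand([-85,187,90])
    m=(h[...,1]>90)&(h[...,0]<32)&(abs(p[...,1]-.213)<.02)&(p[...,0]>.4)&(p[...,0]<.7)&(p[...,2]>.08)&(p[...,2]<.24); q=p[m]
    th=np.arctan2(q[:,0]-ax[0],q[:,2]-ax[2]); r=np.hypot(q[:,0]-ax[0],q[:,2]-ax[2]); k=r>.06; print("pointer",k.sum(),np.median(th[k]),np.polyfit(q[k,2],q[k,0],1))
s=env.get_state(); im=cams.get_image("wrist"); np.savez("wrist1.npz",**im,pos=s["eef_pos"],rot=s["tool_rot"]); save(im,"wrist1.png"); print(im["mount"],im["mtx"])
E
```

```text
scene block top 116 [ 0.5425 -0.0938  0.0996] [ 0.5193 -0.1137] [ 0.5645 -0.0752]
scene knob top 12 [0.5598 0.0207 0.0997] [0.552  0.0168] [0.5667 0.0234]
scene disp 152 [0.5408 0.0814 0.0856] [0.5134 0.0595] [0.5583 0.1014]
scene tray rim 423 [0.5298 0.4566 0.0285] [0.4499 0.3721] [0.603  0.5375]
scene tray floor 1136 [0.5252 0.4585 0.0078] [0.4049 0.3605] [0.646  0.5497]
pointer 40 -0.2430954291682129 [-0.3403  0.5702]
side block top 153 [ 0.5379 -0.0985  0.099 ] [ 0.5139 -0.118 ] [ 0.5615 -0.0791]
side knob top 43 [0.5545 0.0067 0.1004] [ 0.5454 -0.0043] [0.5668 0.0193]
side disp 183 [0.5302 0.0685 0.0826] [0.5115 0.0522] [0.5544 0.0951]
side tray rim 224 [0.5145 0.4616 0.0279] [0.4497 0.3676] [0.6022 0.5341]
side tray floor 460 [0.5243 0.4633 0.0075] [0.4166 0.3687] [0.624  0.5323]
pointer 18 -0.2852521531587664 [0.183  0.4653]
[[ 0.0002  0.9619  0.2733  0.0704]
 [ 1.     -0.     -0.0005 -0.0001]
 [-0.0005  0.2733 -0.9619 -0.1733]
 [ 0.      0.      0.      1.    ]] [[309.7069   0.     319.6658]
 [  0.     309.7069 200.7783]
 [  0.       0.       1.    ]]
```

View pics/wrist1.png

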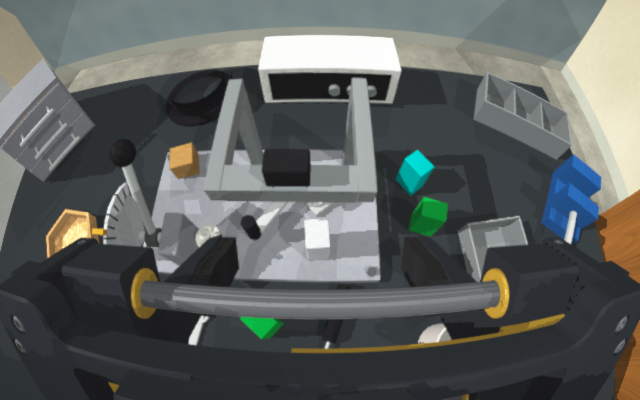

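The wrist view shows the block at (317,238), centred between the open fingers. The knob is at (250,227), the dispenser at (207,238) and the pointer at (98,232). Moving in for the grasp.

```bash
python3 - <<'E'
from h import *
T=tool(40); a=T.as_matrix()[:,2]
tgt=np.array([.540,-.0965,.078])+.019*a
rows([(tgt-.12*a,T,0),(tgt,T,0)]); print(tgt)
E
```

```text
[[-0.023,-0.001,0.035,0.0,0.0,0.0,0],[-0.022,0.0,0.034,0.0,0.0,0.0,0],[-0.023,-0.001,0.035,0.0,0.0,0.1,0],[-0.022,0.0,0.035,0.0,0.0,0.0,0],[-0.023,-0.001,0.034,0.0,0.0,0.0,0],[0.0,0.0,0.04,0.0,0.0,0.0,0],[0.0,0.0,0.04,0.0,0.0,0.0,0],[0.0,0.0,0.04,0.0,0.0,0.0,0]]
[ 0.55221296 -0.0965      0.06344516]
```

>>> {"op": "drive_tool", "data": {
  "deltas": [
    [-0.023,-0.001,0.035,0,0,0,0],
    [-0.022,0,0.034,0,0,0,0],
    [-0.023,-0.001,0.035,0,0,0,0],
    [-0.022,0,0.035,0,0,0,0],
    [-0.023,-0.001,0.034,0,0,0,0],
    [0,0,0.04,0,0,0,0],
    [0,0,0.04,0,0,0,0],
    [0,0,0.04,0,0,0,0]
  ]
}}

```text
time: 4.55
eef_pos: [0.5514, -0.0954, 0.0647]
tool_rot: [-2.951, -0.004, -1.074]
force: [1.2, 0.4, 0.8]
opening: 0.0879
grasp_force: 0.0
```

>>> {"op": "drive_tool", "data": {
  "deltas": [
    [0,0,0,0,0,0,0.4],
    [0,0,0,0,0,0,0.7],
    [0,0,0,0,0,0,0.8],
    [0,0,0,0,0,0,0.8],
    [0,0,0,0,0,0,0.8]
  ],
  "grip_force": 25
}}

```text
time: 5.18
eef_pos: [0.5499, -0.0959, 0.0677]
tool_rot: [-2.95, -0.001, -1.08]
force: [-0.6, 0.0, 0.3]
opening: 0.0403
grasp_force: 0.0
```

>>> {"op": "drive_tool", "data": {
  "deltas": [
    [0,0,0,0,0,0,1],
    [0,0,0,0,0,0,1],
    [0,0,0,0,0,0,1]
  ],
  "grip_force": 25
}}

```text
time: 5.55
eef_pos: [0.5504, -0.0959, 0.0676]
tool_rot: [-2.95, -0.001, -1.079]
force: [-3.2, 0.7, 7.1]
opening: 0.0366
grasp_force: 24.7
```

```bash
python3 - <<'E'
from h import *
s=env.get_state(); p0=s["eef_pos"]; T=R.from_rotvec(s["tool_rot"]); a=T.as_matrix()[:,2]
off=np.array([.540,-.0965,.020])-p0; print(p0,off)
Z=R.from_euler('z',40,degrees=True); Tt=Z*tool(40)
pt=np.array([.5265,.453,.008])-Z.apply(off); print("place",pt)
e=rows([(p0-.03*a,T,1)],step=.03)
e=rows([(p0-.14*a,T,1),([.45,-.09,.36],T,1)],start=e,step=.045)
print("--"); e=rows([([.43,.15,.37],R.from_euler('z',16,degrees=True)*tool(40),1),(pt+[0,0,.30],Tt,1),(pt+[0,0,.05],Tt,1)],start=e,step=.045)
E
```

```text
[ 0.55040827 -0.095935    0.06761826] [-0.01040827 -0.000565   -0.04761826]
place [0.53411003 0.46012312 0.05561826]
[[0.0,0.0,-0.03,0.0,0.0,0.0,1]]
[[0.0,0.0,-0.037,0.0,0.0,0.0,1],[0.0,0.0,-0.036,0.0,0.0,0.0,1],[0.0,0.0,-0.037,0.0,0.0,0.0,1],[0.022,-0.001,-0.03,0.0,0.0,0.0,1],[0.023,-0.001,-0.029,0.0,0.0,0.0,1],[0.022,-0.002,-0.03,0.0,0.0,0.0,1],[0.023,-0.001,-0.029,0.0,0.0,0.0,1],[0.022,-0.001,-0.03,0.0,0.0,0.0,1]]
--
[[-0.001,-0.04,-0.003,1.7,0.0,-2.0,1],[0.0,-0.04,-0.003,1.7,-0.1,-2.1,1],[0.001,-0.04,-0.001,1.7,0.0,-2.0,1],[0.003,-0.04,0.001,1.7,0.0,-2.0,1],[0.004,-0.04,0.001,1.8,-0.1,-2.1,1],[0.006,-0.04,0.002,1.7,0.0,-2.0,1],[0.017,-0.034,0.016,1.9,0.0,-2.3,1],[0.017,-0.032,0.018,1.9,0.0,-2.3,1]]
[[0.02,-0.031,0.018,2.0,0.0,-2.3,1],[0.02,-0.03,0.02,1.9,0.0,-2.3,1],[0.022,-0.028,0.02,1.9,0.0,-2.3,1],[0.022,-0.027,0.022,1.9,0.0,-2.3,1],[0.024,-0.024,0.022,2.0,0.0,-2.3,1],[0.024,-0.024,0.023,1.9,0.0,-2.3,1],[-0.027,0.0,0.032,0.0,0.0,0.0,1],[-0.026,0.0,0.032,0.0,0.0,0.0,1]]
[[-0.027,0.0,0.032,0.0,0.0,0.0,1],[-0.027,0.0,0.032,0.0,0.0,0.0,1],[-0.027,0.0,0.032,0.0,0.0,0.0,1],[-0.026,0.001,0.032,0.0,0.0,0.0,1]]
```

>>> {"op": "drive_tool", "data": {
  "deltas": [
    [0,0,-0.015,0,0,0,1],
    [0,0,-0.025,0,0,0,1],
    [0,0,-0.036,0,0,0,1],
    [0,0,-0.037,0,0,0,1],
    [0,0,-0.027,0,0,0,1],
    [0.022,-0.001,-0.03,0,0,0,1],
    [0.023,-0.001,-0.029,0,0,0,1],
    [0.022,-0.002,-0.03,0,0,0,1]
  ]
}}

```text
time: 6.55
eef_pos: [0.452, -0.0915, 0.2837]
tool_rot: [-2.951, -0.0, -1.071]
force: [0.5, -0.2, -3.4]
opening: 0.0363
grasp_force: 24.6
```

>>> {"op": "drive_tool", "data": {
  "deltas": [
    [0.023,-0.001,-0.029,0,0,0,1],
    [0.022,-0.001,-0.03,0,0,0,1],
    [-0.001,-0.04,-0.003,1.7,0,-2,1],
    [0,-0.04,-0.003,1.7,-0.1,-2.1,1],
    [0.001,-0.04,-0.001,1.7,0,-2,1],
    [0.003,-0.04,0.001,1.7,0,-2,1],
    [0.004,-0.04,0.001,1.8,-0.1,-2.1,1],
    [0.006,-0.04,0.002,1.7,0,-2,1]
  ]
}}

```text
time: 7.55
eef_pos: [0.4284, 0.1509, 0.3673]
tool_rot: [-2.839, -0.401, -1.024]
force: [-0.2, 0.4, -3.7]
opening: 0.0359
grasp_force: 24.7
```

>>> {"op": "drive_tool", "data": {
  "deltas": [
    [0.017,-0.034,0.016,1.9,0,-2.3,1],
    [0.017,-0.032,0.018,1.9,0,-2.3,1],
    [0.02,-0.031,0.018,2,0,-2.3,1],
    [0.02,-0.03,0.02,1.9,0,-2.3,1],
    [0.022,-0.028,0.02,1.9,0,-2.3,1],
    [0.022,-0.027,0.022,1.9,0,-2.3,1],
    [0.024,-0.024,0.022,2,0,-2.3,1],
    [0.024,-0.024,0.023,1.9,0,-2.3,1]
  ]
}}

```text
time: 8.55
eef_pos: [0.5324, 0.4606, 0.3515]
tool_rot: [-2.587, -0.943, -0.932]
force: [0.6, -0.1, -3.2]
opening: 0.0361
grasp_force: 24.6
```

```bash
python3 - <<'E'
from h import *
np.set_printoptions(precision=4,suppress=True)
o=[]
for c in("scene","side"):
    im=cams.get_image(c); save(im,c+"2.png"); o.append(im["pixels"][60:280,(150 if c=="side" else 380):][:, :260])
    print(c,proj(im,[.5265,.453,.345]))
cv2.imwrite("pics/hold.png",cv2.cvtColor(cv2.resize(np.hstack(o),None,fx=1.5,fy=1.5),cv2.COLOR_RGB2BGR))
E
```

```text
scene [490.4816 203.9917]
side [233.5324  86.247 ]
```

View pics/hold.png

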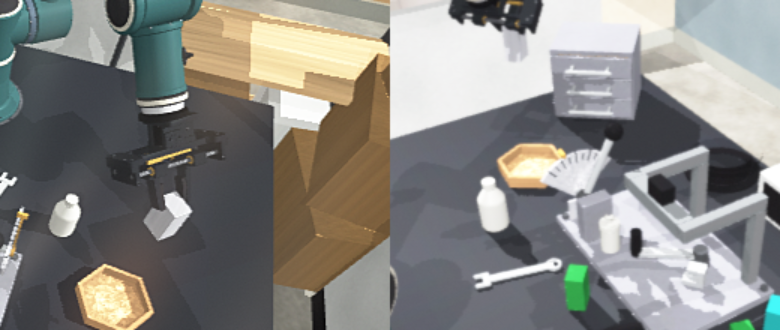

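The block is held at about (168,215), but perspective makes its tilt hard to judge. I'll check the face normals numerically.

```bash
python3 - <<'E'
from h import *
np.set_printoptions(precision=3,suppress=True)
for c in("scene","side"):
    im=cams.get_image(c); p=cloud(im)
    m=(np.linalg.norm(p-[.5265,.453,.345],axis=-1)<.075)&(im["pixels"].min(-1)>110)
    m=cv2.erode(m.astype(np.uint8),np.ones((3,3)))>0
    dx=np.roll(p,-1,1)-np.roll(p,1,1); dy=np.roll(p,-1,0)-np.roll(p,1,0); n=np.cross(dx,dy); n/=np.linalg.norm(n,axis=-1,keepdims=True)+1e-9
    q,nn=p[m],n[m]; nn*=np.sign(nn@(np.linalg.inv(im["view"])[:3,3]-[.5265,.453,.345]))[:,None]
    print(c,len(q)); 
    if len(q)<20: continue
    _,lab,cen=cv2.kmeans(nn.astype(np.float32),3,None,(3,50,1e-4),5,cv2.KMEANS_PP_CENTERS)
    for i in range(3):
        k=q[lab[:,0]==i]; u,s,v=np.linalg.svd(k-k.mean(0)); print(len(k),"normal",v[2],"rms",s[2]/len(k)**.5,"mean",k.mean(0),"z",k[:,2].min(),k[:,2].max())
E
```

```text
scene 440
134 normal [-0.009 -0.032 -0.999] rms 0.0012260337707401358 mean [0.529 0.456 0.383] z 0.37938835727271325 0.38642654575231283
206 normal [ 0.676 -0.737 -0.014] rms 0.0010464307234336787 mean [0.541 0.445 0.344] z 0.3087208669140997 0.38419250870660293
100 normal [0.869 0.495 0.012] rms 0.006123590766647513 mean [0.545 0.465 0.351] z 0.3135945617135163 0.38408041346387956
side 228
87 normal [-0.778 -0.629 -0.003] rms 0.0024983401321898037 mean [0.509 0.434 0.341] z 0.3089343434124949 0.37162364769127154
94 normal [ 0.321 -0.946 -0.042] rms 0.00572046005073887 mean [0.527 0.433 0.335] z 0.3076522195637399 0.3711672836197276
47 normal [ 0.77   0.638 -0.024] rms 0.002807427779076782 mean [0.508 0.435 0.342] z 0.30605487012251764 0.37800834551041684
```

>>> {"op": "drive_tool", "data": {
  "deltas": [
    [-0.027,0,0.032,0,0,0,1],
    [-0.027,0,0.032,0,0,0,1],
    [-0.027,0,0.032,0,0,0,1],
    [-0.027,0,0.032,0,0,0,1],
    [-0.027,0,0.032,0,0,0,1],
    [-0.026,0,0.032,0,0,0,1],
    [-0.013,0,0.015,0,0,0,1],
    [-0.007,0,0.008,0,0,0,1]
  ]
}}

```text
time: 9.75
eef_pos: [0.5303, 0.4581, 0.0708]
tool_rot: [-2.588, -0.94, -0.932]
force: [0.4, 0.2, -3.3]
opening: 0.036
grasp_force: 24.7
```

>>> {"op": "drive_tool", "data": {
  "deltas": [
    [0,0,0,0,0,0,1],
    [0,0,0,0,0,0,1]
  ]
}}

```text
time: 10.0
eef_pos: [0.5325, 0.46, 0.0746]
tool_rot: [-2.584, -0.939, -0.94]
force: [-0.7, -0.3, -3.1]
opening: 0.0358
grasp_force: 24.7
```

>>> {"op": "drive_tool", "data": {
  "deltas": [
    [-0.004,0,0.004,0,0,0,1],
    [-0.003,0,0.004,0,0,0,1],
    [-0.001,0,0.002,0,0,0,1],
    [-0.001,0,0.001,0,0,0,1],
    [0,0,0,0,0,0,1]
  ]
}}

```text
time: 10.62
eef_pos: [0.5325, 0.4604, 0.0598]
tool_rot: [-2.584, -0.94, -0.939]
force: [0.6, -0.1, -3.9]
opening: 0.0361
grasp_force: 24.7
```

>>> {"op": "drive_tool", "data": {
  "deltas": [
    [-0.001,0,0.002,0,0,0,1],
    [0,0,0,0,0,0,1]
  ]
}}

```text
time: 10.88
eef_pos: [0.5327, 0.4607, 0.0571]
tool_rot: [-2.585, -0.94, -0.938]
force: [-0.3, 0.3, -3.6]
opening: 0.0364
grasp_force: 24.7
```

>>> {"op": "drive_tool", "data": {
  "deltas": [
    [-0.001,0,0.001,0,0,0,1],
    [0,0,0,0,0,0,1]
  ]
}}

```text
time: 11.12
eef_pos: [0.5329, 0.4609, 0.0563]
tool_rot: [-2.584, -0.94, -0.939]
force: [-1.5, -1.0, -0.3]
opening: 0.0358
grasp_force: 24.7
```

>>> {"op": "drive_tool", "data": {
  "deltas": [
    [0,0,0,0,0,0,0.55],
    [0,0,0,0,0,0,0.5],
    [0,0,0,0,0,0,0.3],
    [0,0,0,0,0,0,0],
    [0,0,0,0,0,0,0],
    [0,0,0,0,0,0,0]
  ],
  "grip_force": 10
}}

```text
time: 11.88
eef_pos: [0.5326, 0.4606, 0.0559]
tool_rot: [-2.584, -0.94, -0.938]
force: [0.2, 0.4, 0.2]
opening: 0.0822
grasp_force: 0.0
```

>>> {"op": "drive_tool", "data": {
  "deltas": [
    [0,0,-0.03,0,0,0,0],
    [0,0,-0.05,0,0,0,0],
    [0,0,-0.05,0,0,0,0],
    [0.03,0,-0.04,0,0,0,0],
    [0.03,0,-0.04,0,0,0,0],
    [0.03,0,-0.04,0,0,0,0],
    [0.03,0,-0.04,0,0,0,0],
    [0,0,0,0,0,0,0]
  ]
}}

```text
time: 12.88
eef_pos: [0.4628, 0.4011, 0.3637]
tool_rot: [-2.576, -0.937, -0.953]
force: [-0.1, -0.7, -0.3]
opening: 0.0883
grasp_force: 0.0
```

```bash
python3 - <<'E'
from h import *
np.set_printoptions(precision=3,suppress=True)
im=cams.get_image("scene"); p=cloud(im)
m=(abs(p[...,0]-.5265)<.05)&(abs(p[...,1]-.453)<.05)&(p[...,2]>.082)&(p[...,2]<.096); q=p[m]
print("block top",m.sum(),q.mean(0),q.min(0),q.max(0))
rows([([.56,.30,.42],DOWN,0),([.56,.175,.42],DOWN,0)],deg=8)
E
```

```text
block top 158 [0.527 0.453 0.087] [0.498 0.426 0.082] [0.553 0.48  0.092]
[[0.006,0.017,-0.005,2.2,-4.7,-6.0,0],[0.004,0.018,-0.006,2.2,-4.7,-6.0,0],[0.001,0.018,-0.007,2.2,-4.7,-6.0,0],[-0.001,0.018,-0.007,2.1,-4.7,-5.9,0],[-0.004,0.016,-0.008,2.2,-4.8,-6.0,0],[-0.006,0.017,-0.009,2.2,-4.7,-6.0,0],[-0.008,0.015,-0.008,2.2,-4.7,-6.0,0],[-0.011,0.014,-0.008,2.2,-4.7,-6.0,0]]
[[-0.042,0.0,0.0,0.0,0.0,0.0,0],[-0.041,0.0,0.0,0.0,0.0,0.0,0],[-0.042,0.0,0.0,0.0,0.0,0.0,0]]
```

>>> {"op": "drive_tool", "data": {
  "deltas": [
    [0.006,0.017,-0.005,2.2,-4.7,-6,0],
    [0.004,0.018,-0.006,2.2,-4.7,-6,0],
    [0.001,0.018,-0.007,2.2,-4.7,-6,0],
    [-0.001,0.018,-0.007,2.1,-4.7,-5.9,0],
    [-0.004,0.016,-0.008,2.2,-4.8,-6,0],
    [-0.006,0.017,-0.009,2.2,-4.7,-6,0],
    [-0.008,0.015,-0.008,2.2,-4.7,-6,0],
    [-0.011,0.014,-0.008,2.2,-4.7,-6,0]
  ]
}}

```text
time: 13.92
eef_pos: [0.5601, 0.2984, 0.4135]
tool_rot: [-2.217, -2.224, 0.02]
force: [1.0, 0.5, 0.6]
opening: 0.0884
grasp_force: 0.0
```

>>> {"op": "drive_tool", "data": {
  "deltas": [
    [-0.042,0,0,0,0,0,0],
    [-0.041,0,0,0,0,0,0],
    [-0.042,0,0,0,0,0,0],
    [0,0,0,0,0,0,0]
  ]
}}

```text
time: 14.42
eef_pos: [0.5595, 0.1718, 0.4142]
tool_rot: [-2.223, -2.216, 0.015]
force: [-0.0, 0.7, -1.0]
opening: 0.0884
grasp_force: 0.0
```

```bash
cat >> h.py <<'E'
def wcloud(im,s):
    """wrist fisheye + depth -> world points"""
    K=im["mtx"]; v,u=np.mgrid[:400,:640]; dx,dy=(u-K[0,2])/K[0,0],(v-K[1,2])/K[1,1]
    th=np.hypot(dx,dy)+1e-9; t=np.tan(np.minimum(th,1.5))/th; d=im["z_map"]
    P=np.stack([dx*t*d,-dy*t*d,-d],-1)
    M=im["mount"]; P=P@M[:3,:3].T+M[:3,3]
    return P@R.from_rotvec(s["tool_rot"]).as_matrix().T+s["eef_pos"]
E
python3 - <<'E'
from h import *
np.set_printoptions(precision=3,suppress=True)
s=env.get_state(); im=cams.get_image("wrist"); save(im,"wrist2.png"); np.savez("wrist2.npz",**im,**s); p=wcloud(im,s)
print(s["eef_pos"],s["tool_rot"])
h=cv2.cvtColor(im["pixels"],cv2.COLOR_RGB2HSV)
ok=(im["z_map"]>0)
m=ok&(h[...,1]>90)&(h[...,0]<32)&(abs(p[...,1]-.213)<.03)&(abs(p[...,0]-.53)<.12)&(p[...,2]>.05)&(p[...,2]<.25); q=p[m]
ax=stand([-85,187,90]); th=np.arctan2(q[:,0]-ax[0],q[:,2]-ax[2]); r=np.hypot(q[:,0]-ax[0],q[:,2]-ax[2]); print("pointer n",len(q))
for lo in np.arange(.02,.12,.015):
    k=(r>lo)&(r<lo+.015)
    if k.any(): print(lo,k.sum(),np.median(th[k]),q[k].mean(0))
m=ok&(h[...,2]<80)&(np.linalg.norm(p-[.607,.175,.229],axis=-1)<.03); q=p[m]; print("ball",len(q),q.mean(0),q.min(0),q.max(0))
if len(q)>10:
    A=np.c_[2*q,np.ones(len(q))]; x=np.linalg.lstsq(A,(q**2).sum(1),rcond=None)[0]; print("sphere",x[:3],(x[3]+x[:3]@x[:3])**.5)
m=ok&(p[...,2]>.117)&(p[...,2]<.123)&(abs(p[...,0]-.53)<.06)&(abs(p[...,1]-.13)<.04); q=p[m]; print("housing exp .530,.132:",q.min(0),q.max(0))
E
```

```text
[0.56  0.172 0.414] [-2.223 -2.216  0.015]
pointer n 289
0.02 16 -0.2288849409456972 [0.523 0.215 0.119]
0.035 9 -0.23815245970872875 [0.521 0.214 0.131]
0.05 20 -0.2448566914273329 [0.516 0.215 0.147]
0.06500000000000002 13 -0.24468056950870762 [0.514 0.214 0.161]
0.08000000000000002 25 -0.2520455725104504 [0.509 0.215 0.175]
0.09500000000000001 55 -0.26394051058425444 [0.504 0.214 0.192]
0.11000000000000003 98 -0.2961558071753728 [0.499 0.214 0.196]
ball 779 [0.602 0.179 0.245] [0.585 0.161 0.232] [0.621 0.195 0.252]
sphere [0.604 0.176 0.231] 0.019294324252635494
housing exp .530,.132: [0.492 0.116 0.117] [0.561 0.169 0.123]
```

View pics/wrist2.png

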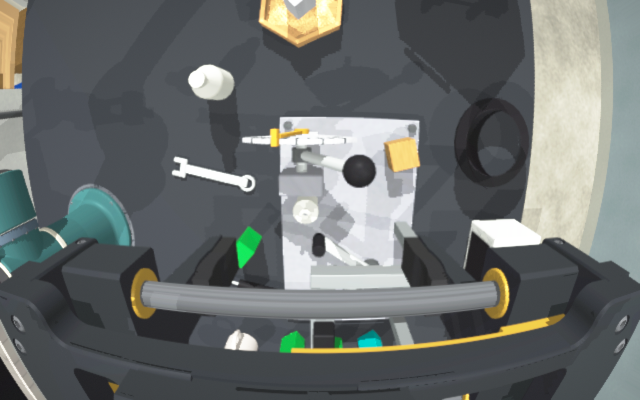

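The wrist view shows the ball at (358,170), the brass pointer at (290,133) with its tab at (275,138), and the block upright in the tray at (300,8). The pointer angle comes out near -0.25 rad and the lever at +0.50.

```bash
python3 - <<'E'
from h import *
ax=stand([-85,150,90]); y=.1755
def t(th): return np.array([ax[0]+.16*np.sin(th),y,ax[2]+.16*np.cos(th)-.019])
e=rows([(t(.5)+[0,0,.07],DOWN,0),(t(.5)+[0,0,.03],DOWN,0),(t(.5),DOWN,0)])
print('arc'); e=rows([(t(x),DOWN,1) for x in np.linspace(.5,-.255,9)[1:]],start=e); print(t(.5),t(-.255))
E
```

```text
[[0.001,0.012,0.033,-0.1,0.1,0.0,0],[0.0,0.012,0.033,-0.1,0.0,-0.1,0],[0.001,0.013,0.033,-0.2,0.1,0.0,0],[0.001,0.012,0.034,-0.1,0.0,0.0,0],[0.0,0.0,0.04,0.0,0.0,0.0,0],[0.0,0.0,0.03,0.0,0.0,0.0,0]]
arc
[[0.0,-0.014,-0.007,0.0,0.0,0.0,1],[0.0,-0.014,-0.005,0.0,0.0,0.0,1],[0.0,-0.015,-0.004,0.0,0.0,0.0,1],[0.0,-0.015,-0.003,0.0,0.0,0.0,1],[0.0,-0.015,-0.001,0.0,0.0,0.0,1],[0.0,-0.015,0.0,0.0,0.0,0.0,1],[0.0,-0.015,0.002,0.0,0.0,0.0,1],[0.0,-0.014,0.003,0.0,0.0,0.0,1]]
[0.60746756 0.1755     0.21141321] [0.49040021 0.1755     0.22582613]
```

>>> {"op": "drive_tool", "data": {
  "deltas": [
    [0.001,0.012,0.033,-0.1,0.1,0,0],
    [0,0.012,0.033,-0.1,0,-0.1,0],
    [0.001,0.013,0.033,-0.2,0.1,0,0],
    [0.001,0.012,0.034,-0.1,0,0,0],
    [0,0,0.03,0,0,0,0],
    [0,0,0.02,0,0,0,0],
    [0,0,0.02,0,0,0,0],
    [0,0,0,0,0,0,0]
  ]
}}

```text
time: 15.48
eef_pos: [0.6077, 0.1772, 0.2112]
tool_rot: [2.218, 2.223, -0.001]
force: [-0.8, 0.2, -0.9]
opening: 0.0878
grasp_force: 0.0
```

>>> {"op": "drive_tool", "data": {
  "deltas": [
    [0,0,0,0,0,0,1],
    [0,0,0,0,0,0,1],
    [0,0,0,0,0,0,1],
    [0,0,0,0,0,0,1],
    [0,0,0,0,0,0,1],
    [0,0,0,0,0,0,1]
  ],
  "grip_force": 12
}}

```text
time: 16.23
eef_pos: [0.608, 0.177, 0.2128]
tool_rot: [2.218, 2.223, 0.001]
force: [-2.3, -0.8, -0.5]
opening: 0.0302
grasp_force: 4.7
```

>>> {"op": "drive_tool", "data": {
  "deltas": [
    [0,0,0,0,0,0,1],
    [0,0,0,0,0,0,1]
  ],
  "grip_force": 12
}}

```text
time: 16.48
eef_pos: [0.6086, 0.177, 0.213]
tool_rot: [2.218, 2.222, 0.003]
force: [-2.2, 0.0, -0.2]
opening: 0.0281
grasp_force: 9.0
```

```bash
python3 - <<'E'
from h import *
np.set_printoptions(precision=3,suppress=True)
s=env.get_state(); print(s["eef_pos"],s["opening"],s["grasp_force"],s["force"])
im=cams.get_image("side"); p=cloud(im)
print([ (r["at"],round(r["score"],2)) for r in cams.spot_point("ball","side")],proj(im,[.607,.175,.2304]))
c=im["pixels"][100:220,220:380]; cv2.imwrite("pics/side3.png",cv2.cvtColor(cv2.resize(c,None,fx=4,fy=4,interpolation=2),cv2.COLOR_RGB2BGR))
E
```

```text
[0.609 0.177 0.213] 0.028092441813418786 9.036905765533447 [-2.182  0.009 -0.2  ]
[([302.7, 146.9], 0.87)] [298.955 146.979]
```

View pics/side3.png

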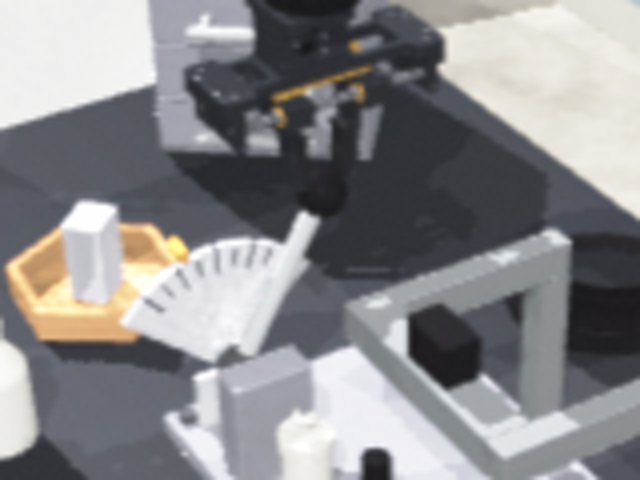

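```bash
python3 - <<'E'
from h import *
np.set_printoptions(precision=3,suppress=True)
for c in("scene","side"):
    im=cams.get_image(c); p=cloud(im); print(c,[ (r["at"],round(r["score"],2)) for r in cams.spot_point("ball",c)])
    # stem: light pixels near y=.177 plane between housing top and ball
    m=(im["z_map"]>0)&(im["pixels"].min(-1)>120)&(abs(p[...,1]-.175)<.012)&(p[...,2]>.13)&(p[...,2]<.215)&(p[...,0]>.4)&(p[...,0]<.7); q=p[m]
    ax=stand([-85,150,90]); th=np.arctan2(q[:,0]-ax[0],q[:,2]-ax[2]); print(c,"stem",len(q),np.median(th),np.percentile(th,[10,90]))
    m=(im["z_map"]>0)&(im["pixels"].max(-1)<75)&(abs(p[...,1]-.175)<.035)&(p[...,2]>.16)&(p[...,2]<.25)&(abs(p[...,0]-.61)<.06); q=p[m]
    if len(q): print("dark",len(q),q.min(0),q.max(0)); o=np.argsort(q[:,2]); print(q[o][::max(1,len(o)//12)])
E
```

```text
scene [([297.5, 244.7], 0.31)]
  return _methods._mean(a, axis=axis, dtype=dtype,
  ret = ret.dtype.type(ret / rcount)
Traceback (most recent call last):
IndexError: index -1 is out of bounds for axis 0 with size 0
```

>>> {"op": "drive_tool", "data": {
  "deltas": [
    [0,0,0,0,0,0,0],
    [0,0,0,0,0,0,0],
    [0,0,0,0,0,0,0],
    [0,0,-0.04,0,0,0,0],
    [0,0,-0.04,0,0,0,0],
    [0,0,-0.04,0,0,0,0],
    [0,0,0,0,0,0,0]
  ]
}}

```text
time: 17.55
eef_pos: [0.6105, 0.1776, 0.3381]
tool_rot: [2.214, 2.219, 0.015]
force: [-0.3, 0.6, 0.3]
opening: 0.0879
grasp_force: 0.0
```

```bash
cat >> h.py <<'E'
def ball(guess,c="wrist"):
    s=env.get_state(); im=cams.get_image(c); p=wcloud(im,s) if c=="wrist" else cloud(im)
    m=(im["z_map"]>0)&(im["pixels"].max(-1)<85)&(np.linalg.norm(p-guess,axis=-1)<.045)&(abs(p[...,1]-guess[1])<.025); q=p[m]
    if len(q)<15: return None
    x=np.r_[guess,0]
    from scipy.optimize import least_squares
    f=least_squares(lambda x:np.linalg.norm(q-x,axis=1)-.02,guess,loss="soft_l1",f_scale=.002); return f.x,len(q),np.median(abs(f.fun)),im,p
E
python3 - <<'E'
from h import *
np.set_printoptions(precision=4,suppress=True)
print(env.get_state()["eef_pos"])
ax=stand([-85,150,90])
for c in("wrist","scene","side"):
    b=ball(np.array([.615,.175,.225]),c)
    if b: print(c,b[0],b[1:3],"theta",np.arctan2(b[0][0]-ax[0],b[0][2]-ax[2]),np.hypot(b[0][0]-ax[0],b[0][2]-ax[2]))
E
```

```text
[0.6105 0.1776 0.3381]
wrist [0.6104 0.1762 0.2266] (1264, np.float64(0.000364947670457437)) theta 0.5276488605550399 0.158081185332026
scene [0.6126 0.1767 0.2265] (142, np.float64(0.000878551852789523)) theta 0.5399401230230519 0.15914247929861003
side [0.6128 0.1742 0.2261] (127, np.float64(0.0013252965878248722)) theta 0.5424588750736482 0.1589136635516179
```

```bash
python3 - <<'E'
from h import *
ax=stand([-85,150,90])
def t(th,dx=0): return np.array([ax[0]+.16*np.sin(th)+dx,.1765,ax[2]+.16*np.cos(th)-.022])
e=rows([(t(.54)+[0,0,.04],DOWN,0),(t(.54),DOWN,0)])
print('arc'); e=rows([(t(x,-.005),DOWN,.43) for x in np.linspace(.54,-.235,11)[1:]],start=e); print(t(.54),t(-.235,-.005))
E
```

```text
[[0.0,0.002,0.043,0.0,0.0,0.1,0],[0.0,0.003,0.044,0.1,0.0,0.0,0],[0.0,0.0,0.04,0.0,0.0,0.0,0]]
arc
[[0.0,-0.016,-0.006,0.0,0.0,0.0,0.43],[0.0,-0.011,-0.005,0.0,0.0,0.0,0.43],[0.0,-0.012,-0.005,0.0,0.0,0.0,0.43],[0.0,-0.012,-0.003,0.0,0.0,0.0,0.43],[0.0,-0.012,-0.002,0.0,0.0,0.0,0.43],[0.0,-0.012,-0.002,0.0,0.0,0.0,0.43],[0.0,-0.013,0.0,0.0,0.0,0.0,0.43],[0.0,-0.012,0.0,0.0,0.0,0.0,0.43]]
[[0.0,-0.012,0.002,0.0,0.0,0.0,0.43],[0.0,-0.013,0.002,0.0,0.0,0.0,0.43]]
[0.61302124 0.1765     0.20523339] [0.4885046  0.1765     0.22360229]
```

>>> {"op": "drive_tool", "data": {
  "deltas": [
    [0,0.002,0.043,0,0,0,0],
    [0,0.003,0.044,0,0,0,0],
    [0,0,0.025,0,0,0,0],
    [0,0,0.015,0,0,0,0],
    [0,0,0,0,0,0,0.43],
    [0,0,0,0,0,0,0.43],
    [0,0,0,0,0,0,0.43],
    [0,0,0,0,0,0,0.43]
  ]
}}

```text
time: 18.7
eef_pos: [0.6146, 0.1773, 0.2076]
tool_rot: [2.217, 2.221, 0.007]
force: [-0.5, 0.1, -0.5]
opening: 0.0511
grasp_force: 0.0
```

>>> {"op": "drive_tool", "data": {
  "deltas": [
    [0,-0.016,-0.006,0,0,0,0.43],
    [0,-0.011,-0.005,0,0,0,0.43],
    [0,-0.012,-0.005,0,0,0,0.43],
    [0,-0.012,-0.003,0,0,0,0.43],
    [0,-0.012,-0.002,0,0,0,0.43],
    [0,-0.012,-0.002,0,0,0,0.43],
    [0,-0.013,0,0,0,0,0.43],
    [0,-0.006,0,0,0,0,0.43]
  ]
}}

```text
time: 19.7
eef_pos: [0.5257, 0.178, 0.2381]
tool_rot: [2.209, 2.214, 0.029]
force: [5.7, -1.7, 23.4]
opening: 0.0504
grasp_force: 12.0
```

```bash
cat > m.py <<'E'
from h import *
np.set_printoptions(precision=4,suppress=True)
s=env.get_state(); print(s["eef_pos"],s["opening"],s["force"])
ax=stand([-85,150,90]); axp=stand([-85,187,90])
for c in("wrist","scene","side"):
    b=ball(s["eef_pos"]+[0,0,.022] if s["eef_pos"][2]<.25 else np.array([.492,.176,.245]),c)
    if b: print(c,b[0],b[1:3],"theta",np.arctan2(b[0][0]-ax[0],b[0][2]-ax[2]),np.hypot(b[0][0]-ax[0],b[0][2]-ax[2]))
    im=b[3] if b else cams.get_image(c); p=b[4] if b else (wcloud(im,s) if c=="wrist" else cloud(im))
    h=cv2.cvtColor(im["pixels"],cv2.COLOR_RGB2HSV)
    m=(im["z_map"]>0)&(h[...,1]>90)&(h[...,0]<32)&(abs(p[...,1]-.213)<.018)&(abs(p[...,0]-.52)<.05)&(p[...,2]>.10)&(p[...,2]<.21); q=p[m]
    if len(q)>10:
        r=np.hypot(q[:,0]-axp[0],q[:,2]-axp[2]); th=np.arctan2(q[:,0]-axp[0],q[:,2]-axp[2]); k=(r>.06)&(r<.1); t=r>.1
        print("  pointer shaft",k.sum(),np.median(th[k]),"tab",t.sum(),np.median(th[t]), q[t].mean(0))
E
python3 m.py
```

```text
[0.5257 0.178  0.2381] 0.05042350288732053 [ 5.7431 -1.6507 23.3504]
wrist [0.5303 0.1858 0.2783] (5264, np.float64(0.005510218602434018)) theta -0.002704404371255562 0.18830646742108048
  pointer shaft 153 -0.2500720384575838 tab 470 -0.280269298586104 [0.5005 0.2137 0.1949]
scene [0.5429 0.1781 0.2593] (61, np.float64(0.003805871301141177)) theta 0.071448537556734 0.16972748783252434
  pointer shaft 11 -0.2195469286105459 tab 19 -0.25870381943196336 [0.504  0.218  0.1932]
side [0.5331 0.1648 0.2715] (218, np.float64(0.007387839796437761)) theta 0.012895445821262699 0.18149750506217469
  pointer shaft 0 nan tab 17 -0.2943932259953921 [0.5008 0.2093 0.1939]
  return _methods._mean(a, axis=axis, dtype=dtype,
  ret = ret.dtype.type(ret / rcount)
```

```bash
python3 - <<'E'
from h import *
im=cams.get_image("side"); c=im["pixels"][100:200,230:350]; im2=cams.get_image("scene"); d=im2["pixels"][150:250,340:460]
cv2.imwrite("pics/s4.png",cv2.cvtColor(cv2.resize(np.hstack([c,d]),None,fx=3.3,fy=4,interpolation=2),cv2.COLOR_RGB2BGR))
E
```

```text
(no output)
```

View pics/s4.png

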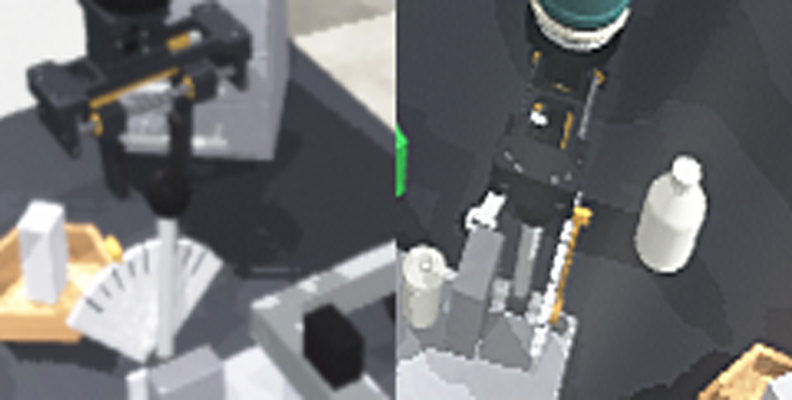

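The side view shows the +x finger riding on top of the ball at about (172,185). The open fingertips therefore sit higher than the TCP. I'll back off upward and work out how far they retract.

```bash
python3 - <<'E'
from h import *
im=cams.get_image("side"); s=env.get_state(); t=s["eef_pos"]
for z in (0,.01,.02,.03): print(z, (proj(im,t+[-.03,0,z])-[230,100])*[3.3,4],(proj(im,t+[.03,0,z])-[230,100])*[3.3,4])
E
```

```text
0 [118.97762335 220.28037111] [177.13283131 196.97853264]
0.01 [118.12394462 208.87410355] [176.56060105 185.66920632]
0.02 [117.26227103 197.36101407] [175.98310784 174.25586527]
0.03 [116.39248973 185.73959499] [175.40027874 162.73706787]
```

>>> {"op": "drive_tool", "data": {
  "deltas": [
    [0,0,-0.02,0,0,0,0],
    [0,0,-0.03,0,0,0,0],
    [0,0,-0.03,0,0,0,0],
    [0,0,-0.02,0,0,0,0],
    [0,0,0,0,0,0,0]
  ]
}}

```text
time: 20.62
eef_pos: [0.5195, 0.1772, 0.3303]
tool_rot: [2.217, 2.221, 0.006]
force: [-0.1, 0.2, 0.9]
opening: 0.0881
grasp_force: 0.0
```

```bash
python3 - <<'E'
from h import *
np.set_printoptions(precision=4,suppress=True)
ax=stand([-85,150,90])
for g in ([.54,.176,.25],):
  for c in("wrist","scene","side"):
    b=ball(np.array(g),c)
    if b: print(c,b[0],b[1:3],"theta",np.arctan2(b[0][0]-ax[0],b[0][2]-ax[2]),np.hypot(b[0][0]-ax[0],b[0][2]-ax[2]))
E
```

```text
wrist [0.5414 0.177  0.2492] (1583, np.float64(0.0003603720627988645)) theta 0.06640860433589586 0.15959957506596228
scene [0.5437 0.1774 0.2492] (144, np.float64(0.0008100744277915201)) theta 0.08083139494786598 0.15968000967190338
side [0.5438 0.1754 0.2489] (136, np.float64(0.0012903062514526553)) theta 0.08205333783606188 0.15942628802004177
```

```bash
python3 - <<'E'
from h import *
ax=stand([-85,150,90])
def t(th,dx=0): return np.array([ax[0]+.16*np.sin(th)+dx,.1765,ax[2]+.16*np.cos(th)-.032])
e=rows([(t(.075)+[0,0,.06],DOWN,0),(t(.075),DOWN,0)],step=.03)
print('arc'); e=rows([(t(x),DOWN,1) for x in np.linspace(.075,-.255,6)[1:]],start=e); print(t(.075),t(-.255))
E
```

```text
[[0.0,0.012,0.025,0.0,0.0,0.1,0],[0.0,0.012,0.025,0.0,0.1,0.0,0],[0.0,0.0,0.03,0.0,0.0,0.0,0],[0.0,0.0,0.03,0.0,0.0,0.0,0]]
arc
[[0.0,-0.01,-0.001,0.0,0.0,0.0,1],[0.0,-0.011,0.001,0.0,0.0,0.0,1],[0.0,-0.01,0.0,0.0,0.0,0.0,1],[0.0,-0.011,0.002,0.0,0.0,0.0,1],[0.0,-0.01,0.002,0.0,0.0,0.0,1]]
[0.54274823 0.1765     0.21755021] [0.49040021 0.1765     0.21282613]
```

>>> {"op": "drive_tool", "data": {
  "deltas": [
    [0,0.012,0.025,0,0,0,0],
    [0,0.012,0.025,0,0,0,0],
    [0,0,0.03,0,0,0,0],
    [0,0,0.02,0,0,0,0],
    [0,0,0.01,0,0,0,0],
    [0,0,0,0,0,0,0],
    [0,0,0,0,0,0,0]
  ]
}}

```text
time: 21.65
eef_pos: [0.5446, 0.1772, 0.2204]
tool_rot: [2.217, 2.221, 0.006]
force: [-0.9, 0.1, 0.4]
opening: 0.0881
grasp_force: 0.0
```

>>> {"op": "drive_tool", "data": {
  "deltas": [
    [0,0,0,0,0,0,1],
    [0,0,0,0,0,0,1],
    [0,0,0,0,0,0,1],
    [0,0,0,0,0,0,1],
    [0,0,0,0,0,0,1],
    [0,0,0,0,0,0,1]
  ],
  "grip_force": 10
}}

```text
time: 22.4
eef_pos: [0.5433, 0.1769, 0.2191]
tool_rot: [2.218, 2.222, 0.002]
force: [-2.1, 0.6, 1.9]
opening: 0.0394
grasp_force: 10.0
```

Opening is 39.4 mm with a firm grip on the ball. Swinging it along the arc.

>>> {"op": "drive_tool", "data": {
  "deltas": [
    [0,-0.01,-0.001,0,0,0,1],
    [0,-0.011,0.001,0,0,0,1],
    [0,-0.01,0,0,0,0,1],
    [0,-0.011,0.002,0,0,0,1],
    [0,-0.01,0.002,0,0,0,1],
    [0,0,0,0,0,0,1],
    [0,0,0,0,0,0,1]
  ]
}}

```text
time: 23.28
eef_pos: [0.4895, 0.1772, 0.2145]
tool_rot: [-2.219, -2.223, 0.001]
force: [-1.2, 2.7, 6.6]
opening: 0.0391
grasp_force: 10.0
```

>>> {"op": "drive_tool", "data": {
  "deltas": [
    [0,0,0,0,0,0,0.5],
    [0,0,0,0,0,0,0.3],
    [0,0,0,0,0,0,0],
    [0,0,0,0,0,0,0],
    [0,0,0,0,0,0,0],
    [0,0,-0.04,0,0,0,0],
    [0,0,-0.04,0,0,0,0],
    [0,0,-0.03,0,0,0,0]
  ]
}}

```text
time: 24.28
eef_pos: [0.4919, 0.177, 0.327]
tool_rot: [2.217, 2.221, 0.006]
force: [0.8, -0.2, -0.5]
opening: 0.0879
grasp_force: 0.0
```

```bash
python3 m.py
```

```text
[0.4919 0.177  0.327 ] 0.08788518145428353 [ 0.7747 -0.1811 -0.4685]
wrist [0.4896 0.1776 0.2455] (1653, np.float64(0.0003323918251009472)) theta -0.25852933970636194 0.1608608391816417
  pointer shaft 59 -0.24991529927104056 tab 209 -0.2860753592539932 [0.5002 0.2141 0.1954]
scene [0.4918 0.178  0.2451] (129, np.float64(0.001051396377187177)) theta -0.24591646722010468 0.15988651159550207
  pointer shaft 14 -0.22307485054287346 tab 28 -0.2471243873980769 [0.5046 0.2141 0.1944]
side [0.4924 0.1757 0.2446] (134, np.float64(0.0012235446617609863)) theta -0.24306900492587807 0.1593083142499279
  pointer shaft 0 nan tab 12 -0.2988192105695018 [0.4998 0.2106 0.1931]
  return _methods._mean(a, axis=axis, dtype=dtype,
  ret = ret.dtype.type(ret / rcount)
```

```bash
python3 - <<'E'
from h import *
np.set_printoptions(precision=4,suppress=True)
axp=stand([-85,187,90])
for c,dx in(("wrist",-.0022),("scene",0),("side",0)):
    s=env.get_state(); im=cams.get_image(c); p=wcloud(im,s) if c=="wrist" else cloud(im); p=p-[dx,0,0]
    h=cv2.cvtColor(im["pixels"],cv2.COLOR_RGB2HSV)
    m=(im["z_map"]>0)&(h[...,1]>90)&(h[...,0]<32)&(abs(p[...,1]-.213)<.018)&(abs(p[...,0]-.52)<.05)&(p[...,2]>.10)&(p[...,2]<.212); q=p[m]
    d=q-axp
    # tangential coordinate for nominal th0; centre by mid of extremes
    th0=-.26; t=d[:,0]*np.cos(th0)-d[:,2]*np.sin(th0); r=d[:,0]*np.sin(th0)+d[:,2]*np.cos(th0)
    for lo,hi in((.04,.06),(.06,.08),(.08,.1),(.1,.106),(.106,.111),(.111,.118)):
        k=(r>lo)&(r<hi)
        if k.sum()>4: a,b=np.percentile(t[k],[3,97])*1000; print(c,lo,hi,k.sum(),"t range mm",round(a,1),round(b,1),"th mid",round(th0+(a+b)/2000/r[k].mean(),3), "y",q[k,1].min().round(3),q[k,1].max().round(3))
E
```

```text
wrist 0.04 0.06 16 t range mm -2.7 3.6 th mid -0.251 y 0.212 0.217
wrist 0.06 0.08 32 t range mm -4.1 3.9 th mid -0.262 y 0.212 0.217
wrist 0.08 0.1 29 t range mm -0.3 3.8 th mid -0.241 y 0.212 0.217
wrist 0.1 0.106 21 t range mm -4.6 2.3 th mid -0.271 y 0.204 0.224
wrist 0.106 0.111 159 t range mm -5.2 2.4 th mid -0.273 y 0.203 0.224
wrist 0.111 0.118 35 t range mm -4.8 2.3 th mid -0.272 y 0.203 0.224
scene 0.04 0.06 6 t range mm -2.9 5.4 th mid -0.236 y 0.214 0.217
scene 0.06 0.08 6 t range mm 1.5 4.5 th mid -0.219 y 0.213 0.217
scene 0.08 0.1 6 t range mm 1.5 3.6 th mid -0.232 y 0.214 0.217
scene 0.1 0.106 8 t range mm 2.2 5.3 th mid -0.224 y 0.204 0.224
scene 0.106 0.111 19 t range mm -4.5 5.2 th mid -0.257 y 0.203 0.223
side 0.106 0.111 9 t range mm -5.5 -0.8 th mid -0.289 y 0.205 0.221
```

The lever is at about -0.246 and the pointer about -0.262, which is within tolerance. Next is the clamp knob, using 45° tilt with some yaw to keep the gripper body clear of the dispenser.

```bash
cat > k.py <<'E'
from h import *
def K(q,ad=.024,yaw=0):
    T=tool(45,yaw); return stand([50-130*np.cos(q),-90-130*np.sin(q),86])+ad*T.as_matrix()[:,2],T
E
python3 - <<'E'
from k import *
p,T=K(-.57,yaw=20); a=T.as_matrix()[:,2]
e=rows([([.45,.10,.38],tool(25,10),.3),([.42,-.02,.36],T,.48),(p-.12*a,T,.48)])
print("in",p,p-.12*a); e=rows([(p,T,.48)],start=e,step=.03)
E
```

```text
[[-0.008,-0.004,-0.006,-1.7,2.1,7.9,0.3],[-0.008,-0.003,-0.006,-1.8,2.1,7.9,0.3],[-0.008,-0.002,-0.006,-1.7,2.0,7.8,0.3],[-0.007,0.0,-0.007,-1.8,2.1,7.9,0.3],[-0.008,0.001,-0.007,-1.7,2.1,7.9,0.3],[-0.007,0.002,-0.007,-1.7,2.1,7.9,0.3],[-0.006,0.004,-0.008,-1.8,2.1,7.8,0.3],[-0.006,0.004,-0.007,-1.7,2.0,7.9,0.3]]
[[-0.005,0.006,-0.008,-1.7,2.1,7.9,0.3],[-0.003,0.006,-0.007,-1.8,2.1,7.9,0.3],[-0.018,0.038,-0.001,1.9,6.6,-2.8,0.48],[-0.02,0.036,-0.005,2.0,6.7,-2.7,0.48],[-0.02,0.036,-0.008,1.9,6.6,-2.8,0.48],[-0.02,0.004,0.039,0.0,0.0,0.0,0.48],[-0.019,0.004,0.038,0.0,0.0,0.0,0.48],[-0.02,0.004,0.039,0.0,0.0,0.0,0.48]]
[[-0.02,0.004,0.039,0.0,0.0,0.0,0.48],[-0.02,0.005,0.038,0.0,0.0,0.0,0.48]]
in [0.56970897 0.01235035 0.06902944] [ 0.4899734  -0.01667102  0.15388225]
[[0.0,0.0,0.024,0.0,0.0,0.0,0.48],[0.0,0.0,0.024,0.0,0.0,0.0,0.48],[0.0,0.0,0.024,0.0,0.0,0.0,0.48],[0.0,0.0,0.024,0.0,0.0,0.0,0.48],[0.001,0.0,0.024,0.0,0.0,0.0,0.48]]
```

>>> {"op": "drive_tool", "data": {
  "deltas": [
    [-0.008,-0.004,-0.006,-1.7,2.1,7.9,0.3],
    [-0.008,-0.003,-0.006,-1.8,2.1,7.9,0.3],
    [-0.008,-0.002,-0.006,-1.7,2,7.8,0.3],
    [-0.007,0,-0.007,-1.8,2.1,7.9,0.3],
    [-0.008,0.001,-0.007,-1.7,2.1,7.9,0.3],
    [-0.007,0.002,-0.007,-1.7,2.1,7.9,0.3],
    [-0.006,0.004,-0.008,-1.8,2.1,7.8,0.3],
    [-0.006,0.004,-0.007,-1.7,2,7.9,0.3]
  ]
}}

```text
time: 25.58
eef_pos: [0.4578, 0.1154, 0.3679]
tool_rot: [-2.981, -0.691, -0.555]
force: [0.4, 0.4, 0.4]
opening: 0.0616
grasp_force: 0.0
```

>>> {"op": "drive_tool", "data": {
  "deltas": [
    [-0.005,0.006,-0.008,-1.7,2.1,7.9,0.3],
    [-0.003,0.006,-0.007,-1.8,2.1,7.9,0.3],
    [-0.018,0.038,-0.001,1.9,6.6,-2.8,0.48],
    [-0.02,0.036,-0.005,2,6.7,-2.7,0.48],
    [-0.02,0.036,-0.008,1.9,6.6,-2.8,0.48],
    [0,0,0,0,0,0,0.48],
    [0,0,0,0,0,0,0.48]
  ]
}}

```text
time: 26.45
eef_pos: [0.4239, 0.0094, 0.3614]
tool_rot: [-2.815, -0.426, -0.986]
force: [0.1, 0.8, 0.2]
opening: 0.0459
grasp_force: 0.0
```

```bash
python3 - <<'E'
from k import *
np.set_printoptions(precision=4,suppress=True)
s=env.get_state(); print(s["eef_pos"],s["opening"])
for c in("wrist","scene","side"):
    im=cams.get_image(c); q=wcloud(im,s) if c=="wrist" else cloud(im)
    m=(im["z_map"]>0)&(q[...,2]>.095)&(q[...,2]<.108)&(abs(q[...,0]-.555)<.035)&(q[...,1]>-.025)&(q[...,1]<.035)&(im["pixels"].max(-1)<100); w=q[m]
    if len(w)>4: print(c,len(w),w.mean(0),w.min(0),w.max(0))
    m=(im["z_map"]>0)&(q[...,2]>.03)&(q[...,2]<.125)&(abs(q[...,0]-.535)<.035)&(q[...,1]>.04)&(q[...,1]<.105)&(im["pixels"].max(-1)>100); w=q[m]
    if len(w)>4: print(" disp",c,len(w),w.mean(0),np.percentile(w,[2,98],axis=0))
p,T=K(-.57,yaw=20); a=T.as_matrix()[:,2]; print(p)
e=rows([(p-.12*a,T,.48),(p,T,.48)])
E
```

```text
[0.4239 0.0094 0.3614] 0.04587950105103346
wrist 172 [0.5518 0.0117 0.1022] [0.5414 0.0015 0.0953] [0.5646 0.0224 0.1058]
 disp wrist 764 [0.5264 0.0761 0.0809] [[0.511  0.0585 0.0332]
 [0.5498 0.0979 0.1084]]
scene 11 [0.5592 0.021  0.1007] [0.5489 0.0168 0.0957] [0.5668 0.0246 0.1053]
 disp scene 203 [0.5428 0.0819 0.0755] [[0.5186 0.0615 0.0325]
 [0.5561 0.0996 0.1061]]
side 36 [0.5535 0.0057 0.1007] [ 0.5439 -0.0039  0.0963] [0.5633 0.0204 0.1045]
 disp side 276 [0.5294 0.0667 0.0696] [[0.5141 0.0543 0.0313]
 [0.5523 0.0907 0.1064]]
[0.5697 0.0124 0.069 ]
[[-0.018,0.011,0.039,0.0,1.2,-0.5,0.48],[-0.018,0.01,0.039,0.1,1.2,-0.4,0.48],[-0.02,0.01,0.038,0.0,1.2,-0.5,0.48],[-0.02,0.01,0.038,0.0,1.2,-0.5,0.48],[-0.022,0.01,0.037,0.0,1.2,-0.5,0.48],[0.0,0.0,0.04,0.0,0.0,0.0,0.48],[0.0,0.0,0.04,0.0,0.0,0.0,0.48],[0.0,0.0,0.04,0.0,0.0,0.0,0.48]]
```

```bash
python3 - <<'E'
from k import *
p,T=K(-.595,yaw=20); a=T.as_matrix()[:,2]; print(p)
e=rows([(p-.12*a,T,.48),(p,T,.48)])
E
```

```text
[0.5715373  0.0150372  0.06902944]
[[-0.017,0.01,0.039,0.0,1.2,-0.5,0.48],[-0.019,0.01,0.039,0.1,1.2,-0.4,0.48],[-0.019,0.01,0.039,0.0,1.2,-0.5,0.48],[-0.02,0.01,0.038,0.0,1.2,-0.5,0.48],[-0.021,0.01,0.038,0.0,1.2,-0.5,0.48],[0.0,0.0,0.04,0.0,0.0,0.0,0.48],[0.0,0.0,0.04,0.0,0.0,0.0,0.48],[0.0,-0.001,0.04,0.0,0.0,0.0,0.48]]
```

>>> {"op": "drive_tool", "data": {
  "deltas": [
    [-0.017,0.01,0.039,0,1.2,-0.5,0.48],
    [-0.019,0.01,0.039,0,1.2,-0.4,0.48],
    [-0.019,0.01,0.039,0,1.2,-0.5,0.48],
    [-0.02,0.01,0.038,0,1.2,-0.5,0.48],
    [-0.021,0.01,0.038,0,1.2,-0.5,0.48],
    [0,0,0,0,0,0,0.48],
    [0,0,0,0,0,0,0.48]
  ]
}}

```text
time: 27.48
eef_pos: [0.4925, -0.0155, 0.1548]
tool_rot: [-2.746, -0.483, -1.138]
force: [0.4, 0.2, -0.1]
opening: 0.0461
grasp_force: 0.0
```

```bash
python3 - <<'E'
from k import *
p,T=K(-.595,yaw=20); a=T.as_matrix()[:,2]; print(p-.12*a, env.get_state()["eef_pos"])
e=rows([(p,T,.48)],step=.03)
E
```

```text
[ 0.49180173 -0.01398417  0.15388225] [ 0.49251541 -0.01550877  0.15481271]
[[0.0,0.0,0.024,0.0,0.0,0.0,0.48],[0.0,-0.001,0.024,0.1,0.0,0.0,0.48],[0.0,0.0,0.024,0.0,0.0,0.0,0.48],[-0.001,-0.001,0.024,0.0,0.0,0.0,0.48],[0.0,0.0,0.025,0.1,0.0,0.0,0.48]]
```

>>> {"op": "drive_tool", "data": {
  "deltas": [
    [0,0,0.024,0,0,0,0.48],
    [0,-0.001,0.024,0,0,0,0.48],
    [0,0,0.024,0,0,0,0.48],
    [-0.001,-0.001,0.024,0,0,0,0.48],
    [0,0,0.025,0,0,0,0.48],
    [0,0,0,0,0,0,0.48]
  ]
}}

```text
time: 28.22
eef_pos: [0.5731, 0.0142, 0.0694]
tool_rot: [-2.745, -0.481, -1.142]
force: [-0.2, -0.7, 0.4]
opening: 0.0455
grasp_force: 0.0
```

>>> {"op": "drive_tool", "data": {
  "deltas": [
    [0,0,0,0,0,0,0.8],
    [0,0,0,0,0,0,1],
    [0,0,0,0,0,0,1],
    [0,0,0,0,0,0,1],
    [0,0,0,0,0,0,1]
  ],
  "grip_force": 8
}}

```text
time: 28.85
eef_pos: [0.57, 0.017, 0.0689]
tool_rot: [-2.739, -0.485, -1.141]
force: [-8.6, 8.8, 9.2]
opening: 0.0234
grasp_force: 8.0
```

```bash
python3 - <<'E'
from k import *
e=K(-.595,yaw=20); qs=np.linspace(-.595,.70,17)[1:]
e=rows([(*K(q,yaw=20*min(1,max(0,(.2-q)/.8))),1) for q in qs],start=e); print(e[0])
E
```

```text
[[-0.006,0.007,-0.006,-1.5,0.0,1.5,1],[-0.005,0.008,-0.005,-1.4,0.0,1.4,1],[-0.005,0.009,-0.005,-1.5,0.0,1.5,1],[-0.004,0.009,-0.004,-1.4,0.0,1.4,1],[-0.003,0.01,-0.003,-1.4,0.0,1.4,1],[-0.003,0.011,-0.003,-1.5,0.0,1.5,1],[-0.001,0.011,-0.001,-1.4,0.0,1.4,1],[-0.001,0.011,-0.001,-1.4,0.0,1.4,1]]
[[0.0,0.011,0.0,-1.5,0.0,1.5,1],[0.001,0.011,0.001,-1.1,0.0,1.1,1],[0.002,0.01,0.002,0.0,0.0,0.0,1],[0.002,0.01,0.002,0.0,0.0,0.0,1],[0.003,0.01,0.003,0.0,0.0,0.0,1],[0.003,0.009,0.003,0.0,0.0,0.0,1],[0.004,0.009,0.004,0.0,0.0,0.0,1],[0.005,0.008,0.005,0.0,0.0,0.0,1]]
[ 0.57871411 -0.14720769  0.06902944]
```

>>> {"op": "drive_tool", "data": {
  "deltas": [
    [-0.006,0.007,-0.006,-1.5,0,1.5,1],
    [-0.005,0.008,-0.005,-1.4,0,1.4,1],
    [-0.005,0.009,-0.005,-1.5,0,1.5,1],
    [-0.004,0.009,-0.004,-1.4,0,1.4,1],
    [-0.003,0.01,-0.003,-1.4,0,1.4,1],
    [-0.003,0.011,-0.003,-1.5,0,1.5,1],
    [-0.001,0.011,-0.001,-1.4,0,1.4,1],
    [-0.001,0.011,-0.001,-1.4,0,1.4,1]
  ]
}}

```text
time: 29.85
eef_pos: [0.5468, -0.0702, 0.067]
tool_rot: [-2.881, -0.088, -1.194]
force: [-2.7, 3.0, -0.0]
opening: 0.0232
grasp_force: 8.0
```

>>> {"op": "drive_tool", "data": {
  "deltas": [
    [0,0.011,0,-1.5,0,1.5,1],
    [0.001,0.011,0.001,-1.1,0,1.1,1],
    [0.002,0.01,0.002,0,0,0,1],
    [0.002,0.01,0.002,0,0,0,1],
    [0.003,0.01,0.003,0,0,0,1],
    [0.003,0.009,0.003,0,0,0,1]
  ]
}}

```text
time: 30.6
eef_pos: [0.5652, -0.1332, 0.0677]
tool_rot: [2.898, -0.005, 1.202]
force: [-0.6, 3.2, -0.6]
opening: 0.0236
grasp_force: 8.0
```

>>> {"op": "drive_tool", "data": {
  "deltas": [
    [0.004,0.009,0.004,0,0,0,1],
    [0.005,0.008,0.005,0,0,0,1],
    [0.002,0.003,0.002,0,0,0,1],
    [0,0,0,0,0,0,1],
    [0,0,0,0,0,0,1]
  ]
}}

```text
time: 31.22
eef_pos: [0.5797, -0.147, 0.0665]
tool_rot: [-2.897, -0.004, -1.202]
force: [-5.1, 15.3, 2.5]
opening: 0.0238
grasp_force: 8.0
```

>>> {"op": "drive_tool", "data": {
  "deltas": [
    [0,0,0,0,0,0,0.6],
    [0,0,0,0,0,0,0.45],
    [0,0,0,0,0,0,0.45],
    [0,0,-0.02,0,0,0,0.45],
    [0,0,-0.03,0,0,0,0.45],
    [0,0,-0.04,0,0,0,0.45],
    [0,0,-0.05,0,0,0,0.45],
    [0,0,-0.05,0,0,0,0.45]
  ]
}}

```text
time: 32.22
eef_pos: [0.4447, -0.1516, 0.2033]
tool_rot: [2.897, -0.005, 1.201]
force: [1.9, -0.3, 0.6]
opening: 0.0482
grasp_force: 0.0
```

>>> {"op": "drive_tool", "data": {
  "deltas": [
    [0,0,-0.04,0,0,0,0],
    [0,0,-0.02,0,0,0,0],
    [0,0,0,0,0,0,0],
    [0,0,0,0,0,0,0]
  ]
}}

```text
time: 32.72
eef_pos: [0.4033, -0.1511, 0.2438]
tool_rot: [2.898, -0.006, 1.201]
force: [-0.8, -0.1, -1.3]
opening: 0.0859
grasp_force: 0.0
```

```bash
python3 m.py 2>/dev/null; python3 - <<'E'
from k import *
np.set_printoptions(precision=4,suppress=True)
s=env.get_state(); h0=stand([50,-90,46])
for c in("wrist","side"):
    im=cams.get_image(c); q=wcloud(im,s) if c=="wrist" else cloud(im)
    m=(im["z_map"]>0)&(q[...,2]>.06)&(q[...,2]<.108)&(abs(q[...,0]-.56)<.05)&(q[...,1]>-.19)&(q[...,1]<-.08)&(im["pixels"].max(-1)<100); w=q[m]
    if len(w)>4: d=w.mean(0)-h0; print(c,len(w),w.mean(0),"q",np.arctan2(-d[1],-d[0])-YAW)
im=cams.get_image("scene"); p=cloud(im)
m=(abs(p[...,0]-.5265)<.05)&(abs(p[...,1]-.453)<.05)&(p[...,2]>.082)&(p[...,2]<.096); print("block top",p[m].mean(0))
save(im,"scene9.png"); im=cams.get_image("side"); cv2.imwrite("pics/final.png",cv2.cvtColor(cv2.resize(im["pixels"][125:300,200:430],None,fx=3.3,fy=3.3,interpolation=2),cv2.COLOR_RGB2BGR))
E
```

```text
[ 0.4033 -0.1511  0.2438] 0.08593880234549982 [-0.811  -0.0786 -1.2934]
  pointer shaft 2 -0.3390994879214244 tab 101 -0.30831561358132387 [0.4986 0.2101 0.1938]
  pointer shaft 14 -0.2156356030308218 tab 27 -0.25151257676762584 [0.5041 0.2137 0.1942]
  pointer shaft 0 nan tab 13 -0.2968878704135437 [0.5002 0.2107 0.1932]
wrist 516 [ 0.5529 -0.1471  0.0903] q 0.6580407801808331
side 104 [ 0.5554 -0.1546  0.0867] q 0.7119977828477515
block top [0.5272 0.4523 0.0876]
```

View pics/final.png

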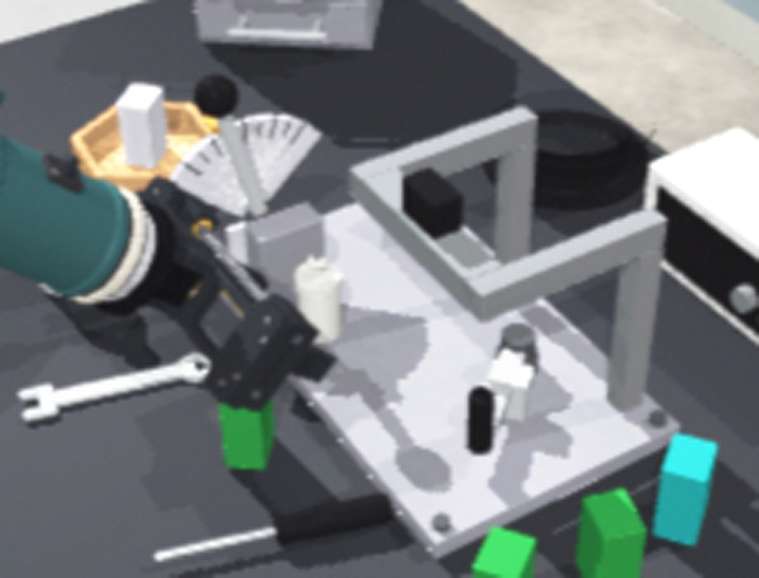

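The picture shows the clamp knob home by the keeper (480,420), the lever on the pointer line (235,150), and the block upright in the tray (142,125). Nothing is touching the robot, so I'm handing in.

```bash
python3 -c "
from bench import ticket
print(ticket.close_job())"
```

```text
the job is handed in; nothing more can be done
None
```

I handed the job in; the system gave no verdict, but by my camera readings the block stands upright in the tray, the setting lever was left within about 0.02–0.03 rad of the pointer, and the clamp is home at about 0.69 rad with the gripper clear.

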